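# Put the test weights back in their own rests

## Robot

A 6-joint arm with a two-finger parallel gripper is mounted at the origin on a cart in front of the work surface, level with it; the furniture and walls round the work are solid. World frame = base frame: x ahead of the robot, y to its left, z up, the work surface at z = 0. Lengths are in mm, angles in rad, forces in N, time in s.
With the tool pointing down it reaches from about 350 to 975 mm from the base axis. Payload 7.1 kg.
Tool frame: the origin (TCP) lies midway between the tips of the shut fingers; the grasp point (between the pads) lies ctrl.grip_point_offset behind it (ctrl.grip_point_offset is the distance from the TCP to the grasp point, in mm); z points along the fingers, y is the line along which they close (so a half turn about z gives the same grasp; the last joint's range is limited). The gripper opens to 88 mm and grips with 3 to 60 N. Pads are 20 mm wide; open, the fingers measure 115 mm over their backs; the gripper's body (75 mm by 178 mm) begins 61 mm behind the grasp point.
Start: joints at [-1.123, 0.423, 1.63, -0, 1.089, -0.019], TCP at [281.283, -558.108, 222.675] pointing down, gripper open.
Joint ranges: [-3, 3], [-0.9, 2.11], [0.09, 2.58], [-1.31, 4.45], [0.11, 2.69], [-2.54, 2.54]. Speed limits (rad/s): [2.39, 2.39, 3.01, 3.14, 3.14, 3.14].

## Interface

Orientations are given as a rotation vector (axis times angle).
In Python, from workcell import ctrl gives the robot as it stands.
- The arm moves only by the tool apply_moves, never from a script. Its argument "targets" is a list of rows, each an object of numbers: "tx", "ty", "tz": the shift along the world's x, y, z in m; "spin": the turn about the world's z in degrees. In form: [{"tx": .., "ty": .., "tz": .., "spin": ..}, ...]. A call has exactly 8 rows; each row is the pose to reach, as a shift and turn from the pose commanded when the call began; what a row does not reach only later rows make up. A row lasts 1/10 s, in which the tool goes at most 50 mm and 8.59 degrees, less where a joint would pass 70% of its speed; a pose out of reach is approached as far as the arm can. A call with a gripper value outside its range is refused whole. "gripper" is the closure, from -1 (fully open) to 1 (shut), set as the call begins (left out, the last holds). The fingers move at their own pace and stop on an object; the grip force is fixed at half the most. Time passes only in rows, so rows that repeat a pose let the fingers close, or fill a call up. It gives the time, the measured TCP pose, the force, the opening and the grip force at its end, in the units of the state.
- ctrl.get_obs(): the state, without advancing time (a new reading comes with each control period).
- ctrl.get_image(name): name is "scene" or "top"; returns the picture (384x512x3 uint8, red, green, blue); there is no depth.
- ctrl.get_calibration(name): a dict with "fov_y" (degrees; the focal length in pixels is half the picture's height over the tangent of half this angle, whatever the lens; pixels are square), "cx", "cy" (the principal point, pixels), "dist" ([k1, k2, p1, p2, k3] as OpenCV has them; the pictures are not rectified), "rvec" (rotation vector, rad) and "tvec" (3), from world to camera coordinates, as OpenCV has them. Camera axes: x right, y down, z forward; pixel columns grow to the right and rows downward; lengths in mm; the calibration is good to about 2 mm. A picture is of the moment at which its call begins. get_calibration takes no time and is no camera call.
- ctrl.close_job(): hands the job in; it is judged then, once.
Trained networks look in the newest picture that a camera, given by its name, has taken for a name from the list of things; names that differ only in an ending like _2 or _b are one class to them, and where a whole thing is asked for, a point or a joint stands for the part that bears it (a point fixed in the world has none). Each returns a list of dicts, best first, with "score" (0 to 1); they miss things now and then, are a little off and sometimes report something else, mostly with a low value. They report only what shows in the picture. A call takes as long as a camera call. They do not tell look-alikes from the thing itself.
- ctrl.outline_of(name, camera): "pixels" (384x512 bool, what is visible of it) and "box" ([left, top, right, bottom] in pixels, round what is visible of it).
- ctrl.pinpoint(name, camera): "uv" ([column, row] in pixels: a listed point, or the origin of a listed thing).
The state is a dict: "t": time; "qpos": joint angles; "qvel": joint speeds; "joint_torque": joint torques, N m; "ee_pos": TCP position; "orientation": TCP orientation; "ft_force": force on the tool from outside, world axes, zero at the start; "moment": the same for the moment, N m; "width": finger opening in mm; "grasp_force": force on a finger pad.
Only numpy, scipy, OpenCV 4.12 (cv2) and the standard library are available. Lean on these libraries where they do the work, as an engineer would, in place of code of your own. Each camera call takes 0.05 s, during which the arm holds its last target. There are 200 camera calls.

## Task

The four test weights were put away in one another's rests. Swap them round, parking a weight on the bare worktop when you need to, until every weight stands upright, fully down in the bore of the wooden rest turned for its size. Lift them and set them down without dropping or toppling any, and leave the stopwatch and the pen where they lie.

Things in the scene. Friction and masses are not known exactly. Their poses are not given: they have to be found in the camera images.
- weight_20: smallest test weight, brass: round body 23 mm in diameter and 13 mm high, with a round knob on top (widest 14 mm), 28 mm high in all; its own rest is rest_20. Origin at the centre of the underside, z up. Weighs about 20 g. At the start it stands loose in the bore of rest_200 or rest_500.
- weight_100: second smallest test weight, brass: round body 34 mm in diameter and 15 mm high, with a neck and round knob on top (knob 15 mm wide), 33 mm high in all; its own rest is rest_100. Origin at the centre of the underside, z up. About 100 g. At the start it stands loose in the bore of rest_200 or rest_500.
- weight_200: second largest test weight, bright steel: round body 42 mm in diameter and 18 mm high, with a neck and round knob on top (knob 14 mm wide), 36 mm high in all; its own rest is rest_200. Origin at the centre of the underside, z up. About 200 g. At the start it stands on top of rest_20, too wide to go in.
- weight_500: largest test weight, bright steel: round body 52 mm in diameter with a sloping shoulder up to 32 mm, and a round knob on top (knob 14 mm wide, from 32 to 46 mm), 46 mm high in all; its own rest is rest_500. Origin at the centre of the underside, z up. About 500 g. At the start it stands on top of rest_100, too wide to go in.
- rest_20: smallest dark wooden rest, a turned round cup fixed to the worktop: outer diameter 52 mm, height 18 mm, bore 29 mm in diameter and 12 mm deep (its floor 6 mm above the worktop), for the 23 mm weight. Origin at the centre of the underside, on the worktop; z up.
- rest_100: second smallest dark wooden rest, fixed: outer diameter 64 mm, height 18 mm, bore 40 mm in diameter and 12 mm deep (floor 6 mm above the worktop), for the 34 mm weight. Origin at the centre of the underside, z up.
- rest_200: second largest dark wooden rest, fixed: outer diameter 74 mm, height 18 mm, bore 48 mm in diameter and 12 mm deep (floor 6 mm above the worktop), for the 42 mm weight. Origin at the centre of the underside, z up.
- rest_500: largest dark wooden rest, fixed: outer diameter 86 mm, height 18 mm, bore 58 mm in diameter and 12 mm deep (floor 6 mm above the worktop), for the 52 mm weight. Origin at the centre of the underside, z up.
- stopwatch: yellow stopwatch lying flat, 59 x 54 x 17 mm, loose; a bystander. Origin at the centre of the underside. It lies, like the rests, on the bare strip of worktop in front of the machines (x = 0.33 to 0.45 m, y = -0.40 to 0.42 m; only between y = -0.21 and -0.06 and between 0.28 and 0.43 does it reach back to 0.52); where no listed thing is, a weight can be parked on it.
- pen: marker pen, white with a black cap, lying near the front of the worktop, 17 x 135 x 16 mm, long along its own y, loose; a bystander. Origin at the centre of the underside. The machines behind the bare strip are up to 0.3 m high.
Mind the look-alikes: they are no part of the job. Leave any pink look-alike of the weight_100 alone.

How it is judged:
By the outcome, as a careful person would: the job done as asked, in the order asked, and still so for the second after the job is handed in, with the robot touching nothing.
It also fails if it takes over 147 s, if anything falls off the work surface, if the arm or the gripper's body presses on something with over 40 N, if the wrist force passes 120 N, or if a joint passes its speed limit or range.

## Working session

There is one attempt and no reset: what is moved stays moved. The work goes in short steps, Python scripts to look and compute and a tool call to move; the robot and the scene stay as the last step left them, time stands still between calls to the robot, and variables do not carry over. Pictures are saved under pics/ and viewed, at most 16 in all, crops included, and the job is handed in when it is done.

Besides the shell and the picture viewer there is one more tool, called after "Call:" as name(argument=value, ...), one argument or row to a line, values as JSON. apply_moves: Moves the arm, as the interface text tells. Its arguments: {"type":"object","properties":{"targets":{"type":"array"},"gripper":{"type":"number"}},"required":["targets"]}

```bash
mkdir -p pics; cat > h.py <<'E'
import numpy as np, cv2
from workcell import ctrl
N=['weight_20','weight_100','weight_200','weight_500','rest_20','rest_100','rest_200','rest_500','stopwatch','pen']
def cam(n):
    c=ctrl.get_calibration(n); f=192/np.tan(np.radians(c['fov_y'])/2)
    K=np.array([[f,0,c['cx']],[0,f,c['cy']],[0,0,1.]]); R=cv2.Rodrigues(np.array(c['rvec'],float))[0]
    return K,np.array(c['dist'],float),R,np.array(c['tvec'],float)
def ray(n,uv):
    K,d,R,t=cam(n); p=cv2.undistortPoints(np.array([[uv]],float),K,d)[0,0]
    return -R.T@t, R.T@np.array([p[0],p[1],1])
def onz(n,uv,z):
    o,v=ray(n,uv); return o+v*(z-o[2])/v[2]
def tri(a,b):
    (o1,v1),(o2,v2)=ray('scene',a),ray('top',b)
    s=np.linalg.lstsq(np.c_[v1,-v2],o2-o1,rcond=None)[0]
    p,q=o1+v1*s[0],o2+v2*s[1]; return (p+q)/2,np.linalg.norm(p-q)
def proj(n,P):
    K,d,R,t=cam(n); return cv2.projectPoints(np.array(P,float).reshape(-1,3),cv2.Rodrigues(R)[0],t,K,d)[0].reshape(-1,2)
def save(n,f,box=None,s=1):
    im=ctrl.get_image(n)[:,:,::-1]
    if box: im=im[box[1]:box[3],box[0]:box[2]]
    cv2.imwrite('pics/'+f,cv2.resize(im,None,fx=s,fy=s,interpolation=cv2.INTER_CUBIC))
E
python3 - <<'E'
from h import *
np.set_printoptions(precision=1,suppress=True)
save('scene','s1.png',s=1.5); save('top','t1.png',s=1.5)
print(ctrl.get_obs()); print(ctrl.grip_point_offset)
for n in ('scene','top'):
    K,d,R,t=cam(n); print(n,-R.T@t,R,K[0,0])
for n in N:
    for c in('scene','top'):
        print(n,c,[(np.round(r['uv'],1),round(r['score'],2)) for r in ctrl.pinpoint(n,c)][:4])
    
E
```

```text
{'t': 0.1, 'qpos': array([-1.1,  0.4,  1.6, -0. ,  1.1, -0. ]), 'qvel': array([ 0., -0., -0., -0., -0.,  0.]), 'joint_torque': array([ -0. , -54.6, -27.4,   0.1,   0. ,  -0. ]), 'ee_pos': array([ 281.1, -557.7,  222. ]), 'orientation': array([-3.1, -0.7,  0. ]), 'ft_force': array([0.1, 0.1, 0. ]), 'moment': array([0., 0., 0.]), 'grasp_force': 0.0, 'width': 87.90137405289909}
18.700000000000003
scene [-21.9 721.  808.9] [[-0.8 -0.5 -0. ]
 [-0.4  0.6 -0.7]
 [ 0.4 -0.6 -0.7]] 412.8001363012491
top [ 303.5   16.9 1120.1] [[ 0.  -1.  -0. ]
 [-1.  -0.  -0.1]
 [ 0.1  0.  -1. ]] 379.9346492661522
weight_20 scene [(array([182.9, 267. ]), 0.73), (array([175.1, 309.8]), 0.7), (array([231.4, 232.6]), 0.62), (array([277.5, 158.6]), 0.48)]
weight_20 top [(array([154.7, 191.5]), 0.71), (array([313.7, 187.4]), 0.66), (array([382.2, 202.4]), 0.58), (array([201.8, 200.5]), 0.56)]
weight_100 scene [(array([182.9, 267. ]), 0.73), (array([175.1, 309.8]), 0.7), (array([231.4, 232.6]), 0.62), (array([277.5, 158.6]), 0.48)]
weight_100 top [(array([154.7, 191.5]), 0.71), (array([313.7, 187.4]), 0.66), (array
[... 1232 characters left out ...]
, 274.4]), 0.59), (array([321.2, 137.3]), 0.57), (array([281. , 164.8]), 0.54)]
rest_200 top [(array([204.9, 200.1]), 0.87), (array([374.8, 205.3]), 0.65), (array([155. , 189.7]), 0.59), (array([312.6, 186.5]), 0.53)]
rest_500 scene [(array([231. , 235.9]), 0.65), (array([188. , 274.4]), 0.59), (array([321.2, 137.3]), 0.57), (array([281. , 164.8]), 0.54)]
rest_500 top [(array([204.9, 200.1]), 0.87), (array([374.8, 205.3]), 0.65), (array([155. , 189.7]), 0.59), (array([312.6, 186.5]), 0.53)]
stopwatch scene [(array([269.4, 196.9]), 0.81)]
stopwatch top [(array([266.2, 204.4]), 0.71)]
pen scene [(array([308.8, 174. ]), 0.5), (array([184.5, 267.7]), 0.2)]
pen top [(array([319.4, 220.5]), 0.55)]
```

View pics/s1.png

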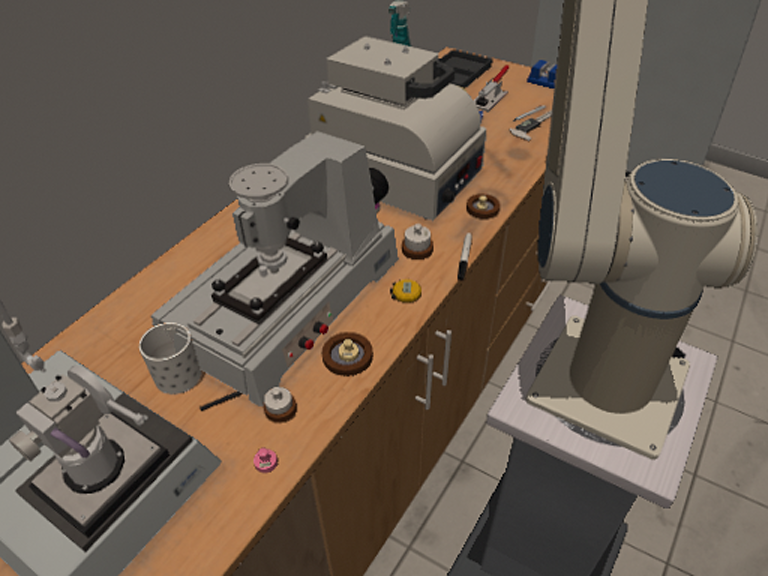

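View pics/t1.png

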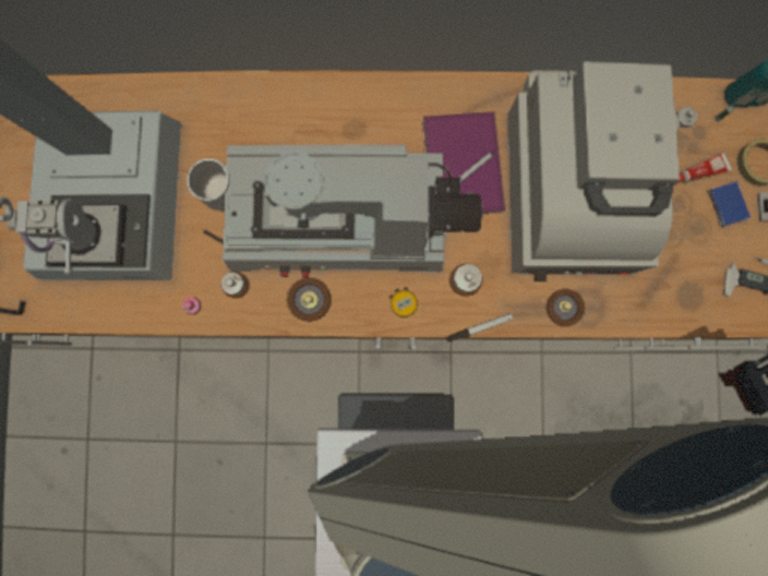

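The pictures show, in top-view pixels: pink look-alike (127,203), steel on a small rest (155,190), a brass weight in the largest rest (206,199), stopwatch (268,202), steel on a rest (311,185), pen (320,218) and a brass weight in a rest (377,204). I'll confirm which is which in one enlarged crop, with measurements from the outlines.

```bash
python3 - <<'E'
from h import *
np.set_printoptions(precision=1,suppress=True)
s=ctrl.get_image('scene')[:,:,::-1]; t=ctrl.get_image('top')[:,:,::-1]
np.savez('i1.npz',s=s,t=t)
def crop(im,c,r=22,z=8): 
    x,y=map(int,c); return cv2.resize(im[y-r:y+r,x-r:x+r],(190,190),interpolation=cv2.INTER_CUBIC)
S=[(177,306),(186,267),(231,232),(278,160),(322,137)]
T=[(127,203),(155,190),(206,199),(311,185),(377,204)]
rows=[np.hstack([crop(s,c) for c in S[1:]]),np.hstack([crop(t,c) for c in T[1:]])]
cv2.imwrite('pics/c1.png',np.vstack(rows))
for n in ('weight_20','rest_20'):
  for c in('scene','top'):
    for i,r in enumerate(ctrl.outline_of(n,c)):
        m=r['pixels']; ys,xs=np.nonzero(m)
        np.save(f'm_{n}_{c}_{i}.npy',m)
        print(n,c,i,round(r['score'],2),np.round(r['box'],1),'cen',xs.mean().round(1),ys.mean().round(1),'n',len(xs))
for n,a,b in [('st',(269.4,196.9),(266.2,204.4)),('pen',(308.8,174),(319.4,220.5)),('A',(182.9,267),(154.7,191.5)),('B',(231.4,232.6),(201.8,200.5)),('C',(277.5,158.6),(313.7,187.4)),('pink',(175.1,309.8),(127,203))]: print(n,tri(a,b))
E
```

```text
weight_20 scene 0 0.84 [176.4 255.8 193.3 274.6] cen 184.9 266.7 n 268
weight_20 scene 1 0.53 [266.7 149.9 288.2 168.1] cen 278.1 157.7 n 269
weight_20 scene 2 0.5 [170.6 300.2 183.6 315. ] cen 176.4 306.7 n 222
weight_20 scene 3 0.49 [226.7 225.5 238.1 240. ] cen 232.0 233.5 n 155
weight_20 scene 4 0.48 [317.5 130.4 327.6 140.2] cen 321.5 135.7 n 40
weight_20 top 0 0.73 [258.7 195.1 276.7 214.8] cen 268.8 202.0 n 234
weight_20 top 1 0.62 [146.1 183.9 163.1 196. ] cen 154.6 188.6 n 171
weight_20 top 2 0.58 [122.3 197.2 131.4 210.9] cen 127.1 203.3 n 100
weight_20 top 3 0.57 [304.  176.7 317.  195. ] cen 311.1 185.2 n 290
weight_20 top 4 0.49 [198.9 194.2 210.3 205.7] cen 205.5 199.5 n 115
weight_20 top 5 0.48 [372.4 200.1 382.4 209.2] cen 376.2 203.9 n 57
rest_20 scene 0 0.78 [308.7 128.8 333.4 145. ] cen 322.3 138.4 n 256
rest_20 scene 1 0.68 [211.7 219.5 247.1 251.7] cen 230.7 235.6 n 608
rest_20 scene 2 0.52 [176.4 267.  196.8 281.4] cen 187.5 276.4 n 119
rest_20 scene 3 0.49 [270.  160.  296.1 174. ] cen 279.3 167.7 n 160
rest_20 top 0 0.91 [362.9 192.4 389.9 219.7] cen 376.8 205.1 n 427
rest_20 top 1 0.84 [194.9 186.4 220.6 214.2] cen 205.8 199.5 n 633
rest_20 top 2 0.61 [300.4 176.1 318.7 198.2] cen 304.9 189.4 n 81
rest_20 top 3 0.58 [150.8 183.3 163.7 198.8] cen 161.3 191.6 n 60
st (array([392.3,   1. ,   4.3]), np.float64(5.174339495073105))
pen (array([ 346.8, -156.8,   -6.8]), np.float64(6.779245084800933))
A (array([428.6, 327.9,  28.1]), np.float64(11.057529100591301))
B (array([397.3, 185.4,  30.9]), np.float64(2.0976571497973917))
C (array([ 442.8, -135.4,   26.6]), np.float64(9.70661801131513))
pink (array([392.1, 416.1,  -2.2]), np.float64(0.11687904245573055))
```

View pics/c1.png

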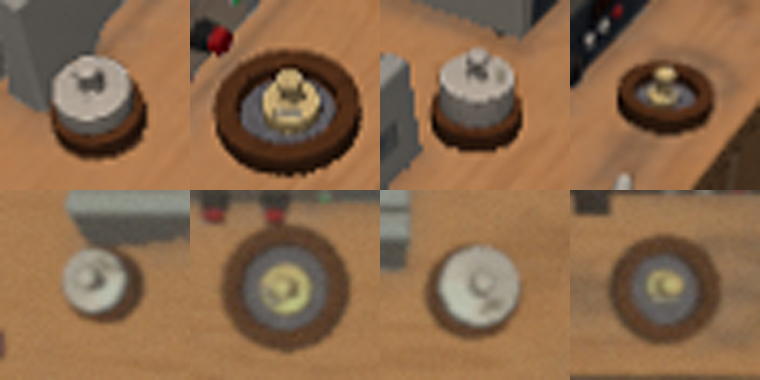

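Identified: far left = weight_200 on rest_20 (top 155,190), weight_100 in rest_500 (206,199; larger brass with neck, in the 86 mm rest), weight_500 on rest_100 (311,185), weight_20 in rest_200 (377,204); the pink one (127,203) stays put. Now a sub-pixel model fit in both views.

```bash
cat > fit.py <<'E'
from h import *
from scipy.optimize import minimize
W={20:(11.5,13,7,28),100:(17,15,7.5,33),200:(21,18,7,36),500:(26,28,7,46)}   # body r, body h, knob r, total h
RS={20:(26,14.5),100:(32,20),200:(37,24),500:(43,29)}
A=np.linspace(0,2*np.pi,48,endpoint=False)
def ring(x,y,z,r): return np.c_[x+r*np.cos(A),y+r*np.sin(A),0*A+z]
def layers(rest,w):
    L=[]
    if rest:
        k,x,y=rest; R,b=RS[k]
        L+=[[ring(x,y,0,R),ring(x,y,18,R)],[ring(x,y,18,R)],[ring(x,y,18,b)],('clip',[ring(x,y,6,b)],[ring(x,y,18,b)])]
    if w:
        k,x,y,z=w; r,h,kr,H=W[k]
        top=h if k!=500 else 32; rt=r if k!=500 else 18
        b=[ring(x,y,z,r),ring(x,y,z+h*(.75 if k==500 else 1),r),ring(x,y,z+top,rt)]
        inb=rest and z<10
        L+=[('clipw',b,[ring(x,y,18,RS[rest[0]][1]),ring(x,y,60,RS[rest[0]][1])]) if inb else b,[ring(x,y,z+top,rt)]]
        L+=[[ring(x,y,z+H-kr*1.2,kr),ring(x,y,z+H-kr*.5,kr*.9),ring(x,y,z+H,kr*.5)]]
    return L
def poly(c,rings,o,n,s=6):
    p=proj(c,np.vstack(rings)); q=((p-o+.5)*s).astype(np.float32)
    m=np.zeros((n*s,n*s),np.uint8); cv2.fillConvexPoly(m,np.round(cv2.convexHull(q)*16).astype(np.int32),1,shift=4); return m
def design(c,L,o,n,s=6):
    lab=np.zeros((n*s,n*s),np.uint8)
    for i,l in enumerate(L):
        if isinstance(l,tuple):
            m=poly(c,l[1],o,n)&poly(c,l[2],o,n)
        else: m=poly(c,l,o,n)
        lab[m>0]=i+1
    D=[cv2.resize((lab==i).astype(np.float32),(n,n),interpolation=cv2.INTER_AREA) for i in range(len(L)+1)]
    return np.stack([cv2.GaussianBlur(d,(0,0),.6) for d in D],-1)
def cost(ims,L,cen,n=46):
    e=0
    for c,im in ims.items():
        o=np.round(proj(c,[cen])[0]).astype(int)-n//2
        I=im[o[1]:o[1]+n,o[0]:o[0]+n].astype(float)
        D=design(c,L,o,n)
        a=poly(c,[ring(cen[0],cen[1],0,50 if n>40 else 40),ring(cen[0],cen[1],20,50 if n>40 else 40)],o,n)
        roi=cv2.resize(a,(n,n),interpolation=cv2.INTER_AREA)>0
        wood=(I[...,2]-I[...,0]>35); inn=D[...,0]<.98
        roi&=wood|inn
        X=D[roi];Y=I[roi]
        b=np.linalg.lstsq(X,Y,rcond=1e-3)[0]; r=X@b-Y
        e+=np.minimum(np.abs(r),60).__pow__(2).sum()/roi.sum()
    return e
def fit(f,x0,st):
    sim=np.vstack([x0]+[np.array(x0)+np.eye(len(x0))[i]*st[i] for i in range(len(x0))])
    return minimize(f,x0,method='Nelder-Mead',options=dict(initial_simplex=sim,xatol=.1,fatol=1e-3,maxfev=350))
E
cat > f1.py <<'E'
from fit import *
np.set_printoptions(precision=1,suppress=True)
d=np.load('i1.npz'); ims={'scene':d['s'],'top':d['t']}
for wk,rk,z,uv in [(200,20,18,(159,191)),(100,500,6,(206,199.5)),(500,100,18,(309,187)),(20,200,6,(377,205))]:
    g=onz('top',uv,10)[:2]
    for nm,im in [('both',ims)]+[(c,{c:ims[c]}) for c in ims]:
        r=fit(lambda p:cost(im,layers((rk,p[0],p[1]),(wk,p[2],p[3],z)),[g[0],g[1],15]),[*g,*g],[5]*4)
        print(wk,rk,nm,r.x,round(r.fun,1),flush=True)
    r2=fit(lambda p:cost(ims,layers((rk,r.x[0],r.x[1]),(wk,p[0],p[1],p[2])),[g[0],g[1],15]),[r.x[2],r.x[3],z+3],[4,4,-6])
    print('   zfree',r2.x,round(r2.fun,1),flush=True)
E
time python3 f1.py
```

```text
Traceback (most recent call last):
  File "f1.py", line 7, in <module>
    r=fit(lambda p:cost(im,layers((rk,p[0],p[1]),(wk,p[2],p[3],z)),[g[0],g[1],15]),[*g,*g],[5]*4)
  File "fit.py", line 48, in fit
    return minimize(f,x0,method='Nelder-Mead',options=dict(initial_simplex=sim,xatol=.1,fatol=1e-3,maxfev=350))
  File "f1.py", line 7, in <lambda>
    r=fit(lambda p:cost(im,layers((rk,p[0],p[1]),(wk,p[2],p[3],z)),[g[0],g[1],15]),[*g,*g],[5]*4)
                   ~~~~^^^^^^^^^^^^^^^^^^^^^^^^^^^^^^^^^^^^^^^^^^^^^^^^^^^^^^^^^^^
  File "fit.py", line 37, in cost
    D=design(c,L,o,n)
  File "fit.py", line 28, in design
    else: m=poly(c,l,o,n)
            ~~~~^^^^^^^^^
  File "fit.py", line 21, in poly
    p=proj(c,np.vstack(rings)); q=((p-o+.5)*s).astype(np.float32)
  File "h.py", line 18, in proj
    K,d,R,t=cam(n); return cv2.projectPoints(np.array(P,float).reshape(-1,3),cv2.Rodrigues(R)[0],t,K,d)[0].reshape(-1,2)
            ~~~^^^
  File "h.py", line 5, in cam
    c=ctrl.get_calibration(n); f=192/np.tan(np.radians(c['fov_y'])/2)
ValueError: time passes only in moves, steps and waits

real	0m6.712s
user	0m10.995s
sys	0m0.432s
```

```bash
sed -i 's/^def cam(n):/from functools import lru_cache\n@lru_cache\ndef cam(n):/' h.py
sed -i 's/ring(x,y,18,RS\[rest\[0\]\]\[1\]),ring(x,y,60,RS\[rest\[0\]\]\[1\])/ring(rest[1],rest[2],18,RS[rest[0]][1]),ring(rest[1],rest[2],60,RS[rest[0]][1])/' fit.py
time python3 f1.py
```

```text
200 20 both [432.  324.  431.  326.3] 1032.0
200 20 scene [433.  323.5 428.9 327.9] 528.8
200 20 top [431.1 321.5 431.8 323.9] 273.0
   zfree [432.  325.2  12.8] 1028.6
100 500 both [404.  177.4 401.9 176.6] 1023.9
100 500 scene [404.  177.3 400.8 177.7] 835.9
100 500 top [404.  177.6 402.5 175.7] 165.4
   zfree [402.3 176.2   4.3] 1015.9
500 100 both [ 445.1 -131.5  446.4 -131.4] 1590.4
500 100 scene [ 445.4 -133.1  436.4 -115.2] 867.6
500 100 top [ 445.4 -130.6  446.4 -131. ] 237.0
   zfree [ 443.6 -129.    40.1] 1004.4
20 200 both [ 390.6 -326.9  393.8 -328.4] 635.9
20 200 scene [ 390.8 -328.   394.5 -330.6] 394.9
20 200 top [ 390.4 -324.8  393.7 -325.4] 114.1
   zfree [ 392.3 -324.8   10.3] 717.9
real	0m11.615s
user	0m14.267s
sys	0m0.513s
```

```bash
cat > ov.py <<'E'
from fit import *
def overlay(ims,items,fn,r=24,z=8):
    rows=[]
    for c,im in ims.items():
        row=[]
        for rest,w in items:
            x,y=(rest or w)[1:3]; o=np.round(proj(c,[[x,y,15]])[0]).astype(int)-r
            p=cv2.resize(im[o[1]:o[1]+2*r,o[0]:o[0]+2*r],None,fx=z,fy=z,interpolation=cv2.INTER_CUBIC)
            for i,l in enumerate(layers(rest,w)):
                l=l[1] if isinstance(l,tuple) else l
                if rest and i in(0,3): continue
                q=cv2.convexHull(((proj(c,np.vstack(l))-o+.5)*z).astype(np.float32)).astype(int)
                cv2.polylines(p,[q],True,[(0,255,0),(255,0,255),(255,255,0)][i%3],1)
            row.append(cv2.resize(p,(195,195)))
        rows.append(np.hstack(row))
    cv2.imwrite('pics/'+fn,np.vstack(rows))
E
python3 - <<'E'
from ov import *
d=np.load('i1.npz')
overlay({'scene':d['s'],'top':d['t']},[((20,432,324),(200,431,326,18)),((500,404,177.4),(100,402,176.6,6)),((100,445.2,-131.5),(500,446.4,-131.4,18)),((200,390.6,-326.9),(20,393.8,-328.4,6))],'o1.png')
E
```

```text
(no output)
```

View pics/o1.png

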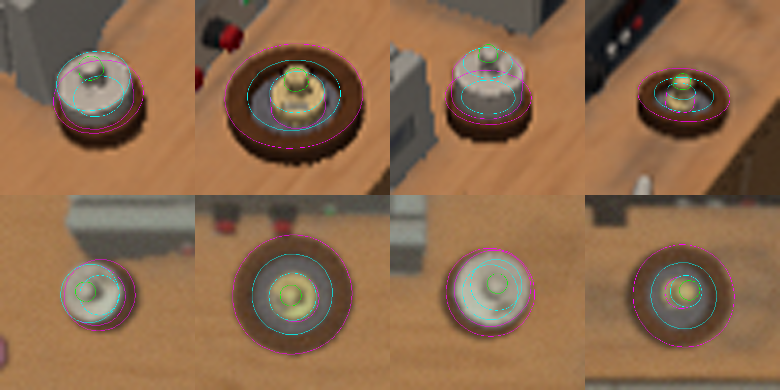

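```bash
python3 - <<'E'
from h import *
np.set_printoptions(precision=0,suppress=True)
d=np.load('i1.npz')
for n,a,b in [('mill base front-left top',(249,372),(223,263)),('mill base right front top',(396,235),(443,262)),('mill right-rear',(378,222),(443,155)),('motor front end',(384,185),(480,212))]:
    print(n,*tri(np.array(a)/1.5,np.array(b)/1.5))
for n,uv in [('mill fl bottom s',(255,402)),('mill fr bottom s',(396,262)),('oven fl bottom s',(431,219)),('oven fr bottom s',(484,152))]: print(n,onz('scene',np.array(uv)/1.5,0))
o=ctrl.get_obs(); R=cv2.Rodrigues(o['orientation'])[0]; print(R, np.degrees(np.arctan2(R[1,1],R[0,1])))
a=cv2.resize(d['t'][90:240,95:275],(756,630)[:2],interpolation=cv2.INTER_CUBIC); b=d['s'][85:225,190:340]
cv2.imwrite('pics/m.png',np.hstack([cv2.resize(d['t'][110:235,270:370],(400,500),interpolation=3),cv2.resize(b,(400,500),interpolation=3)]))
E
```

```text
mill base front-left top [468. 332.  77.] 8.64434739805864
mill base right front top [467. -82.  61.] 5.929063810902436
mill right-rear [ 605. -106.   55.] 152.1963755580101
motor front end [ 544. -149.  113.] 20.91212431780097
mill fl bottom s [475. 335.   0.]
mill fr bottom s [459. -75.   0.]
oven fl bottom s [ 468. -235.    0.]
oven fr bottom s [ 489. -547.    0.]
[[ 1.  0.  0.]
 [ 0. -1.  0.]
 [ 0. -0. -1.]] -63.251328600340045
```

View pics/m.png

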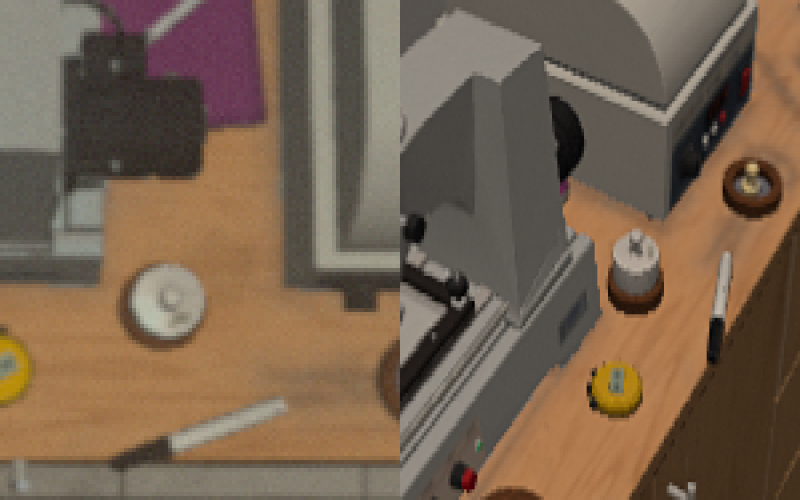

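The mill base is only about 70 mm high, so the gripper body clears it. Closing axis at about −73° keeps the body away from the oven and column. First: w20.

Call:
apply_moves(
  targets=[
    {"tx": 0.02, "ty": 0.04, "tz": -0.01, "spin": -2},
    {"tx": 0.04, "ty": 0.08, "tz": -0.03, "spin": -5},
    {"tx": 0.06, "ty": 0.12, "tz": -0.05, "spin": -8},
    {"tx": 0.08, "ty": 0.16, "tz": -0.07, "spin": -10},
    {"tx": 0.1, "ty": 0.2, "tz": -0.09, "spin": -10},
    {"tx": 0.112, "ty": 0.23, "tz": -0.1, "spin": -10},
    {"tx": 0.112, "ty": 0.23, "tz": -0.11, "spin": -10},
    {"tx": 0.112, "ty": 0.23, "tz": -0.12, "spin": -10},
  ],
  gripper=-0.2,
)

```text
t: 2.2
ee_pos: [393.9, -328.0, 102.4]
orientation: [3.107, 0.46, 0.001]
ft_force: [-0.3, -0.9, 0.5]
width: 52.5
grasp_force: 0.0
```

Call:
apply_moves(
  targets=[
    {"tx": -0.001, "ty": 0, "tz": -0.01, "spin": 0},
    {"tx": -0.001, "ty": 0, "tz": -0.03, "spin": 0},
    {"tx": -0.001, "ty": 0, "tz": -0.05, "spin": 0},
    {"tx": -0.001, "ty": 0, "tz": -0.06, "spin": 0},
    {"tx": -0.001, "ty": 0, "tz": -0.07, "spin": 0},
    {"tx": -0.001, "ty": 0, "tz": -0.077, "spin": 0},
    {"tx": -0.001, "ty": 0, "tz": -0.081, "spin": 0},
    {"tx": -0.001, "ty": 0, "tz": -0.081, "spin": 0},
  ],
)

```text
t: 3.0
ee_pos: [392.2, -328.2, 21.5]
orientation: [-3.108, -0.457, 0.0]
ft_force: [-0.4, 0.2, 0.1]
width: 52.7
grasp_force: 0.0
```

```bash
python3 - <<'E'
from h import *
import cv2
o=ctrl.get_obs();print(o['ee_pos'],o['ft_force'],o['orientation'])
s=ctrl.get_image('scene')[:,:,::-1];t=ctrl.get_image('top')[:,:,::-1]
p=proj('scene',[o['ee_pos']])[0]; q=proj('top',[o['ee_pos']])[0]; print(p,q)
def cr(im,c,r=28):
    x,y=map(int,np.round(c)); k=im[y-r:y+r,x-r:x+r].copy(); return cv2.resize(k,(400,400),interpolation=cv2.INTER_CUBIC)
cv2.imwrite('pics/g1.png',np.hstack([cr(s,p),cr(t,q)]))
E
```

```text
[ 392.23339919 -328.18907188   21.46220073] [-0.39534596  0.15439674  0.11804524] [-3.10797006e+00 -4.57199836e-01  2.03368430e-04]
[321.65901942 133.54374436] [378.60947212 203.64985619]
```

View pics/g1.png

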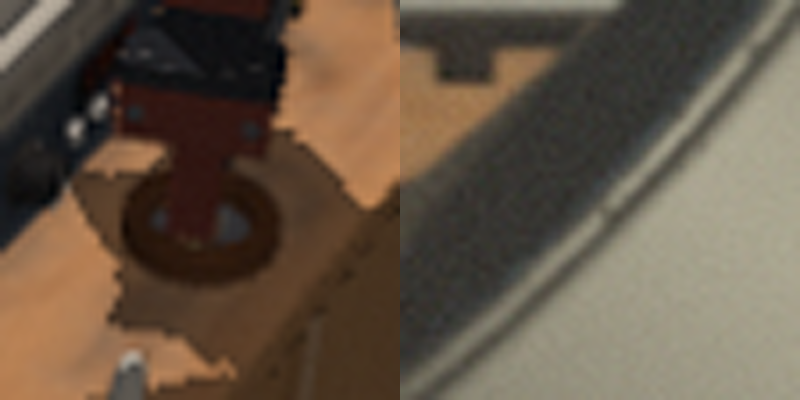

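The finger stands right over the weight in the scene view (around 200,230 in the crop), with no contact. Close.

Call:
apply_moves(
  targets=[
    {"tx": 0, "ty": 0, "tz": 0, "spin": 0},
    {"tx": 0, "ty": 0, "tz": 0, "spin": 0},
    {"tx": 0, "ty": 0, "tz": 0, "spin": 0},
    {"tx": 0, "ty": 0, "tz": 0, "spin": 0},
    {"tx": 0, "ty": 0, "tz": 0, "spin": 0},
    {"tx": 0, "ty": 0, "tz": 0, "spin": 0},
    {"tx": 0, "ty": 0, "tz": 0, "spin": 0},
    {"tx": 0, "ty": 0, "tz": 0, "spin": 0},
  ],
  gripper=1,
)

```text
t: 3.9
ee_pos: [392.3, -328.1, 21.7]
orientation: [-3.108, -0.457, -0.0]
ft_force: [-0.3, 0.4, 1.0]
width: 12.4
grasp_force: 30.0
```

Call:
apply_moves(
  targets=[
    {"tx": 0, "ty": 0, "tz": 0.005, "spin": 0},
    {"tx": 0, "ty": 0, "tz": 0.012, "spin": 0},
    {"tx": 0, "ty": 0, "tz": 0.02, "spin": 0},
    {"tx": 0, "ty": 0, "tz": 0.035, "spin": 0},
    {"tx": 0, "ty": 0, "tz": 0.05, "spin": 0},
    {"tx": 0, "ty": 0, "tz": 0.07, "spin": 0},
    {"tx": 0, "ty": 0, "tz": 0.09, "spin": 0},
    {"tx": 0, "ty": 0, "tz": 0.1, "spin": 0},
  ],
)

```text
t: 4.7
ee_pos: [393.0, -328.7, 123.9]
orientation: [3.106, 0.457, 0.003]
ft_force: [-0.0, 0.1, -0.2]
width: 12.3
grasp_force: 30.0
```

Call:
apply_moves(
  targets=[
    {"tx": 0, "ty": 0.015, "tz": 0, "spin": 0},
    {"tx": 0, "ty": 0.04, "tz": 0, "spin": 0},
    {"tx": 0, "ty": 0.07, "tz": 0, "spin": 0},
    {"tx": 0, "ty": 0.1, "tz": 0, "spin": 0},
    {"tx": 0, "ty": 0.13, "tz": 0, "spin": 0},
    {"tx": 0, "ty": 0.16, "tz": 0, "spin": 0},
    {"tx": 0, "ty": 0.19, "tz": 0, "spin": 0},
    {"tx": 0, "ty": 0.22, "tz": 0, "spin": 0},
  ],
)

```text
t: 5.5
ee_pos: [390.9, -106.0, 120.9]
orientation: [-3.107, -0.457, 0.003]
ft_force: [-0.4, -0.0, -0.3]
width: 12.5
grasp_force: 30.0
```

Call:
apply_moves(
  targets=[
    {"tx": 0, "ty": 0.03, "tz": 0, "spin": 0},
    {"tx": 0, "ty": 0.06, "tz": 0, "spin": 0},
    {"tx": -0.002, "ty": 0.09, "tz": 0, "spin": 0},
    {"tx": -0.004, "ty": 0.12, "tz": 0, "spin": 0},
    {"tx": -0.007, "ty": 0.15, "tz": 0, "spin": 0},
    {"tx": -0.007, "ty": 0.175, "tz": 0, "spin": 0},
    {"tx": -0.007, "ty": 0.188, "tz": 0, "spin": 0},
    {"tx": -0.007, "ty": 0.188, "tz": 0, "spin": 0},
  ],
)

```text
t: 6.3
ee_pos: [383.9, 81.4, 121.0]
orientation: [-3.107, -0.462, 0.002]
ft_force: [0.0, 0.8, 0.2]
width: 12.4
grasp_force: 30.0
```

Call:
apply_moves(
  targets=[
    {"tx": 0, "ty": 0, "tz": -0.015, "spin": 0},
    {"tx": 0, "ty": 0, "tz": -0.035, "spin": 0},
    {"tx": 0, "ty": 0, "tz": -0.055, "spin": 0},
    {"tx": 0, "ty": 0, "tz": -0.075, "spin": 0},
    {"tx": 0, "ty": 0, "tz": -0.09, "spin": 0},
    {"tx": 0, "ty": 0, "tz": -0.098, "spin": 0},
    {"tx": 0, "ty": 0, "tz": -0.102, "spin": 0},
    {"tx": 0, "ty": 0, "tz": -0.104, "spin": 0},
  ],
)

```text
t: 7.1
ee_pos: [385.0, 79.6, 17.5]
orientation: [3.108, 0.457, -0.001]
ft_force: [-0.7, 0.2, -0.5]
width: 12.4
grasp_force: 30.0
```

Call:
apply_moves(
  targets=[
    {"tx": 0, "ty": 0, "tz": -0.0005, "spin": 0},
    {"tx": 0, "ty": 0, "tz": -0.001, "spin": 0},
    {"tx": 0, "ty": 0, "tz": -0.0015, "spin": 0},
    {"tx": 0, "ty": 0, "tz": -0.002, "spin": 0},
    {"tx": 0, "ty": 0, "tz": -0.002, "spin": 0},
    {"tx": 0, "ty": 0, "tz": -0.002, "spin": 0},
    {"tx": 0, "ty": 0, "tz": -0.002, "spin": 0},
    {"tx": 0, "ty": 0, "tz": -0.002, "spin": 0},
  ],
)

```text
t: 7.9
ee_pos: [385.3, 79.9, 15.7]
orientation: [-3.108, -0.457, 0.0]
ft_force: [-0.4, -0.5, -0.4]
width: 12.5
grasp_force: 30.0
```

```bash
python3 - <<'E'
from h import *
o=ctrl.get_obs();print(o['ee_pos'],o['ft_force'])
s=ctrl.get_image('scene')[:,:,::-1]
p=proj('scene',[[385,80,15]])[0]
x,y=map(int,np.round(p)); cv2.imwrite('pics/g2.png',cv2.resize(s[y-28:y+28,x-28:x+28],(450,450),interpolation=3))
E
```

```text
[385.27086539  79.90528958  15.68330413] [-0.37701241 -0.54405982 -0.409676  ]
```

View pics/g2.png

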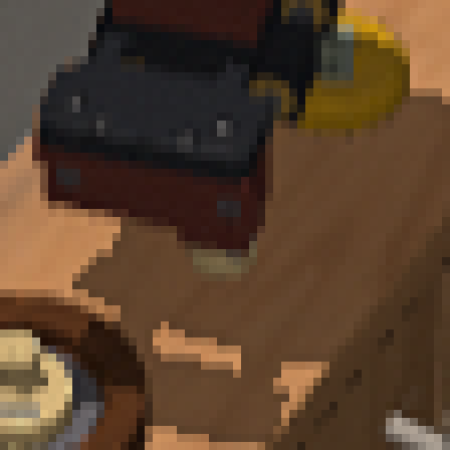

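Weight shows upright under the finger at crop (222,260). Lower a touch more until contact, then open.

Call:
apply_moves(
  targets=[
    {"tx": 0, "ty": 0, "tz": -0.0003, "spin": 0},
    {"tx": 0, "ty": 0, "tz": -0.0006, "spin": 0},
    {"tx": 0, "ty": 0, "tz": -0.0008, "spin": 0},
    {"tx": 0, "ty": 0, "tz": -0.001, "spin": 0},
    {"tx": 0, "ty": 0, "tz": -0.001, "spin": 0},
    {"tx": 0, "ty": 0, "tz": -0.001, "spin": 0},
    {"tx": 0, "ty": 0, "tz": -0.001, "spin": 0},
    {"tx": 0, "ty": 0, "tz": -0.001, "spin": 0},
  ],
)

```text
t: 8.75
ee_pos: [385.5, 80.0, 15.4]
orientation: [-3.108, -0.457, -0.001]
ft_force: [-2.4, 1.2, 15.7]
width: 12.6
grasp_force: 30.0
```

Call:
apply_moves(
  targets=[
    {"tx": 0, "ty": 0, "tz": 0.0005, "spin": 0},
    {"tx": 0, "ty": 0, "tz": 0.0005, "spin": 0},
    {"tx": 0, "ty": 0, "tz": 0.0005, "spin": 0},
    {"tx": 0, "ty": 0, "tz": 0.0005, "spin": 0},
    {"tx": 0, "ty": 0, "tz": 0.0005, "spin": 0},
    {"tx": 0, "ty": 0, "tz": 0.0005, "spin": 0},
    {"tx": 0, "ty": 0, "tz": 0.0005, "spin": 0},
    {"tx": 0, "ty": 0, "tz": 0.0005, "spin": 0},
  ],
  gripper=0.3,
)

```text
t: 9.55
ee_pos: [385.3, 79.9, 15.2]
orientation: [-3.108, -0.457, 0.0]
ft_force: [-0.1, 0.1, 0.2]
width: 30.8
grasp_force: 0.0
```

Call:
apply_moves(
  targets=[
    {"tx": 0, "ty": 0, "tz": 0.005, "spin": 0},
    {"tx": 0, "ty": 0, "tz": 0.015, "spin": 0},
    {"tx": 0, "ty": 0, "tz": 0.03, "spin": 0},
    {"tx": 0, "ty": 0, "tz": 0.05, "spin": 0},
    {"tx": 0, "ty": 0, "tz": 0.07, "spin": 0},
    {"tx": 0, "ty": 0, "tz": 0.09, "spin": 0},
    {"tx": 0, "ty": 0, "tz": 0.105, "spin": 0},
    {"tx": 0, "ty": 0, "tz": 0.105, "spin": 0},
  ],
)

```text
t: 10.35
ee_pos: [386.6, 80.1, 122.4]
orientation: [-3.108, -0.457, -0.007]
ft_force: [-0.6, -0.2, -0.7]
width: 30.8
grasp_force: 0.0
```

Call:
apply_moves(
  targets=[
    {"tx": 0.003, "ty": 0.015, "tz": 0, "spin": 0},
    {"tx": 0.008, "ty": 0.045, "tz": 0, "spin": 0},
    {"tx": 0.015, "ty": 0.08, "tz": 0, "spin": 0},
    {"tx": 0.022, "ty": 0.12, "tz": 0, "spin": 0},
    {"tx": 0.03, "ty": 0.16, "tz": 0, "spin": 0},
    {"tx": 0.037, "ty": 0.2, "tz": 0, "spin": 0},
    {"tx": 0.045, "ty": 0.235, "tz": 0, "spin": 0},
    {"tx": 0.045, "ty": 0.246, "tz": 0, "spin": 0},
  ],
  gripper=-0.2,
)

```text
t: 11.15
ee_pos: [431.0, 328.9, 119.8]
orientation: [-3.107, -0.461, -0.002]
ft_force: [0.7, 0.0, -0.1]
width: 52.7
grasp_force: 0.0
```

```bash
python3 - <<'E'
from fit import *
np.set_printoptions(precision=1,suppress=True)
o=ctrl.get_obs();print(o['ee_pos'],o['ft_force'])
s=ctrl.get_image('scene')[:,:,::-1];t=ctrl.get_image('top')[:,:,::-1]
cv2.imwrite('pics/g3.png',np.hstack([cv2.resize(s[225:325,140:270],(520,400),interpolation=3),cv2.resize(t[140:240,120:190],(280,400),interpolation=3)]))
E
```

```text
[431.  328.9 119.8] [ 0.7  0.  -0.1]
```

View pics/g3.png

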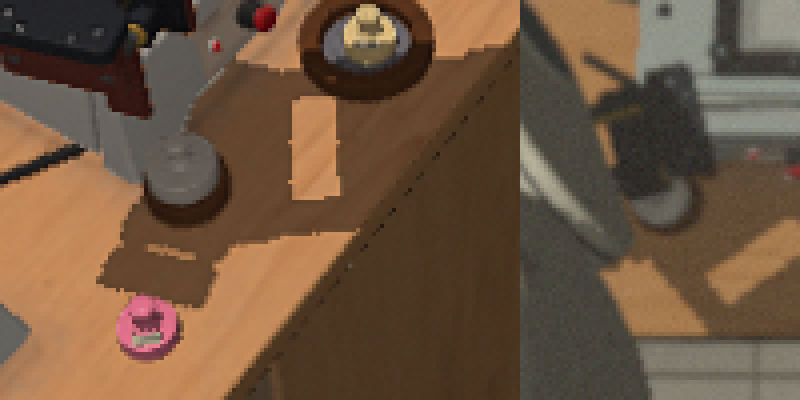

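Clear view: w200 in crop (185,170) below the gripper, pink (150,325) well away, w100 in rest_500. Descend and grasp.

Call:
apply_moves(
  targets=[
    {"tx": 0, "ty": 0, "tz": -0.01, "spin": 0},
    {"tx": 0, "ty": 0, "tz": -0.03, "spin": 0},
    {"tx": 0, "ty": 0, "tz": -0.045, "spin": 0},
    {"tx": 0, "ty": 0, "tz": -0.06, "spin": 0},
    {"tx": 0, "ty": 0, "tz": -0.07, "spin": 0},
    {"tx": 0, "ty": 0, "tz": -0.077, "spin": 0},
    {"tx": 0, "ty": 0, "tz": -0.081, "spin": 0},
    {"tx": 0, "ty": 0, "tz": -0.081, "spin": 0},
  ],
)

```text
t: 12.05
ee_pos: [430.2, 325.7, 38.8]
orientation: [3.108, 0.457, -0.001]
ft_force: [-0.5, 0.5, -0.6]
width: 52.3
grasp_force: 0.0
```

Call:
apply_moves(
  targets=[
    {"tx": 0, "ty": 0, "tz": 0, "spin": 0},
    {"tx": 0, "ty": 0, "tz": 0, "spin": 0},
    {"tx": 0, "ty": 0, "tz": 0, "spin": 0},
    {"tx": 0, "ty": 0, "tz": 0, "spin": 0},
    {"tx": 0, "ty": 0, "tz": 0, "spin": 0},
    {"tx": 0, "ty": 0, "tz": 0, "spin": 0},
    {"tx": 0, "ty": 0, "tz": 0, "spin": 0},
    {"tx": 0, "ty": 0, "tz": 0, "spin": 0},
  ],
  gripper=1,
)

```text
t: 12.85
ee_pos: [430.3, 325.9, 39.3]
orientation: [3.108, 0.458, 0.0]
ft_force: [-0.0, -0.7, 2.1]
width: 12.1
grasp_force: 30.0
```

Call:
apply_moves(
  targets=[
    {"tx": 0, "ty": 0, "tz": 0.003, "spin": 0},
    {"tx": 0, "ty": 0, "tz": 0.008, "spin": 0},
    {"tx": 0, "ty": 0, "tz": 0.015, "spin": 0},
    {"tx": 0, "ty": 0, "tz": 0.025, "spin": 0},
    {"tx": 0, "ty": 0, "tz": 0.04, "spin": 0},
    {"tx": 0, "ty": 0, "tz": 0.06, "spin": 0},
    {"tx": 0, "ty": 0, "tz": 0.075, "spin": 0},
    {"tx": 0, "ty": 0, "tz": 0.081, "spin": 0},
  ],
)

```text
t: 13.65
ee_pos: [431.1, 326.5, 122.3]
orientation: [-3.107, -0.457, -0.004]
ft_force: [0.7, 1.3, -2.8]
width: 11.8
grasp_force: 30.0
```

Call:
apply_moves(
  targets=[
    {"tx": -0.005, "ty": -0.015, "tz": 0, "spin": 0},
    {"tx": -0.015, "ty": -0.04, "tz": 0, "spin": 0},
    {"tx": -0.025, "ty": -0.07, "tz": 0, "spin": 0},
    {"tx": -0.035, "ty": -0.1, "tz": 0, "spin": 0},
    {"tx": -0.04, "ty": -0.13, "tz": 0, "spin": 0},
    {"tx": -0.04, "ty": -0.16, "tz": 0, "spin": 0},
    {"tx": -0.04, "ty": -0.19, "tz": 0, "spin": 0},
    {"tx": -0.04, "ty": -0.22, "tz": 0, "spin": 0},
  ],
)

```text
t: 14.45
ee_pos: [388.5, 104.0, 119.6]
orientation: [3.108, 0.458, -0.003]
ft_force: [0.2, -1.0, -2.4]
width: 12.0
grasp_force: 30.0
```

Call:
apply_moves(
  targets=[
    {"tx": 0, "ty": -0.03, "tz": 0, "spin": 0},
    {"tx": 0, "ty": -0.06, "tz": 0, "spin": 0},
    {"tx": 0, "ty": -0.09, "tz": 0, "spin": 0},
    {"tx": 0, "ty": -0.12, "tz": 0, "spin": 0},
    {"tx": 0, "ty": -0.15, "tz": 0, "spin": 0},
    {"tx": 0, "ty": -0.18, "tz": 0, "spin": 0},
    {"tx": 0, "ty": -0.21, "tz": 0, "spin": 0},
    {"tx": 0, "ty": -0.24, "tz": 0, "spin": 0},
  ],
)

```text
t: 15.25
ee_pos: [388.3, -135.2, 119.5]
orientation: [-3.107, -0.457, 0.003]
ft_force: [0.7, 0.1, -2.7]
width: 12.1
grasp_force: 30.0
```

Call:
apply_moves(
  targets=[
    {"tx": 0, "ty": -0.03, "tz": 0, "spin": 0},
    {"tx": 0, "ty": -0.06, "tz": 0, "spin": 0},
    {"tx": 0, "ty": -0.09, "tz": -0.01, "spin": 0},
    {"tx": 0, "ty": -0.12, "tz": -0.02, "spin": 0},
    {"tx": 0, "ty": -0.15, "tz": -0.03, "spin": 0},
    {"tx": 0, "ty": -0.18, "tz": -0.04, "spin": 0},
    {"tx": 0, "ty": -0.193, "tz": -0.05, "spin": 0},
    {"tx": 0, "ty": -0.193, "tz": -0.05, "spin": 0},
  ],
)

```text
t: 16.05
ee_pos: [388.6, -327.4, 68.5]
orientation: [-3.106, -0.454, 0.003]
ft_force: [1.2, 1.5, -1.2]
width: 12.0
grasp_force: 30.0
```

Call:
apply_moves(
  targets=[
    {"tx": 0, "ty": 0, "tz": 0, "spin": 0},
    {"tx": 0, "ty": 0, "tz": -0.005, "spin": 0},
    {"tx": 0, "ty": 0, "tz": -0.01, "spin": 0},
    {"tx": 0, "ty": 0, "tz": -0.01, "spin": 0},
    {"tx": 0, "ty": 0, "tz": -0.01, "spin": 0},
    {"tx": 0, "ty": 0, "tz": -0.01, "spin": 0},
    {"tx": 0, "ty": 0, "tz": -0.01, "spin": 0},
    {"tx": 0, "ty": 0, "tz": -0.01, "spin": 0},
  ],
)

```text
t: 16.85
ee_pos: [390.4, -327.1, 60.3]
orientation: [3.108, 0.457, 0.0]
ft_force: [0.1, 0.1, -1.4]
width: 11.9
grasp_force: 30.0
```

```bash
python3 - <<'E'
from fit import *
np.set_printoptions(precision=1,suppress=True)
o=ctrl.get_obs();e=o['ee_pos'];print(e,o['ft_force'])
s=ctrl.get_image('scene')[:,:,::-1]
np.savez('i2.npz',s=s)
z=e[2]-21.2
p=np.round(proj('scene',[[e[0],e[1],z]])[0]).astype(int)-25
k=cv2.resize(s[p[1]:p[1]+50,p[0]:p[0]+50],(500,500),interpolation=3)
k2=k.copy()
for R,col in [(ring(e[0],e[1],z,21),(0,255,0)),(ring(e[0],e[1],z+18,21),(0,255,0)),(ring(390.6,-326.9,18,37),(255,0,255)),(ring(390.6,-326.9,18,24),(255,255,0))]:
    cv2.polylines(k2,[np.round((proj('scene',R)-p+.5)*10).astype(int)],True,col,1)
cv2.imwrite('pics/g4.png',cv2.resize(np.hstack([k,k2]),(800,400)))
E
```

```text
[ 390.4 -327.1   60.3] [ 0.1  0.1 -1.4]
```

View pics/g4.png

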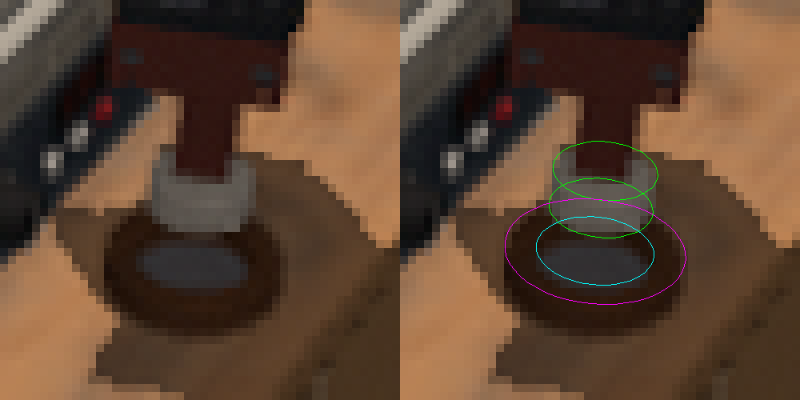

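Call:
apply_moves(
  targets=[
    {"tx": 0, "ty": 0, "tz": -0.005, "spin": 0},
    {"tx": 0, "ty": 0, "tz": -0.012, "spin": 0},
    {"tx": 0, "ty": 0, "tz": -0.018, "spin": 0},
    {"tx": 0, "ty": 0, "tz": -0.02, "spin": 0},
    {"tx": 0, "ty": 0, "tz": -0.021, "spin": 0},
    {"tx": 0, "ty": 0, "tz": -0.022, "spin": 0},
    {"tx": 0, "ty": 0, "tz": -0.0225, "spin": 0},
    {"tx": 0, "ty": 0, "tz": -0.023, "spin": 0},
  ],
)

```text
t: 17.7
ee_pos: [390.4, -327.2, 37.3]
orientation: [3.108, 0.457, 0.0]
ft_force: [-0.4, -0.1, -1.1]
width: 12.3
grasp_force: 30.0
```

Bottom is about 2 mm below the rim with no force, so it is entering. Continue to the floor (TCP about 27).

Call:
apply_moves(
  targets=[
    {"tx": 0, "ty": 0, "tz": -0.001, "spin": 0},
    {"tx": 0, "ty": 0, "tz": -0.002, "spin": 0},
    {"tx": 0, "ty": 0, "tz": -0.0035, "spin": 0},
    {"tx": 0, "ty": 0, "tz": -0.005, "spin": 0},
    {"tx": 0, "ty": 0, "tz": -0.0065, "spin": 0},
    {"tx": 0, "ty": 0, "tz": -0.008, "spin": 0},
    {"tx": 0, "ty": 0, "tz": -0.0088, "spin": 0},
    {"tx": 0, "ty": 0, "tz": -0.0088, "spin": 0},
  ],
)

```text
t: 18.5
ee_pos: [390.2, -327.0, 28.2]
orientation: [-3.108, -0.457, 0.0]
ft_force: [-0.5, 0.6, -2.4]
width: 12.0
grasp_force: 30.0
```

Call:
apply_moves(
  targets=[
    {"tx": 0, "ty": 0, "tz": -0.0003, "spin": 0},
    {"tx": 0, "ty": 0, "tz": -0.0006, "spin": 0},
    {"tx": 0, "ty": 0, "tz": -0.0009, "spin": 0},
    {"tx": 0, "ty": 0, "tz": -0.0012, "spin": 0},
    {"tx": 0, "ty": 0, "tz": -0.0012, "spin": 0},
    {"tx": 0, "ty": 0, "tz": -0.0012, "spin": 0},
    {"tx": 0, "ty": 0, "tz": -0.0012, "spin": 0},
    {"tx": 0, "ty": 0, "tz": -0.0012, "spin": 0},
  ],
)

```text
t: 19.3
ee_pos: [390.3, -327.2, 27.3]
orientation: [3.108, 0.457, 0.0]
ft_force: [-2.0, 0.3, 4.8]
width: 12.1
grasp_force: 30.0
```

Call:
apply_moves(
  targets=[
    {"tx": 0, "ty": 0, "tz": 0, "spin": 0},
    {"tx": 0, "ty": 0, "tz": 0, "spin": 0},
    {"tx": 0, "ty": 0, "tz": 0, "spin": 0},
    {"tx": 0, "ty": 0, "tz": 0, "spin": 0},
    {"tx": 0, "ty": 0, "tz": 0, "spin": 0},
    {"tx": 0, "ty": 0, "tz": 0, "spin": 0},
    {"tx": 0, "ty": 0, "tz": 0, "spin": 0},
    {"tx": 0, "ty": 0, "tz": 0, "spin": 0},
  ],
  gripper=0.3,
)

```text
t: 20.1
ee_pos: [390.3, -327.1, 27.2]
orientation: [-3.108, -0.457, -0.0]
ft_force: [0.2, -0.1, -0.4]
width: 30.8
grasp_force: 0.0
```

Call:
apply_moves(
  targets=[
    {"tx": 0, "ty": 0, "tz": 0.005, "spin": 0},
    {"tx": 0, "ty": 0, "tz": 0.015, "spin": 0},
    {"tx": 0, "ty": 0, "tz": 0.035, "spin": 0},
    {"tx": 0, "ty": 0, "tz": 0.06, "spin": 0},
    {"tx": 0, "ty": 0, "tz": 0.08, "spin": 0},
    {"tx": 0, "ty": 0.03, "tz": 0.093, "spin": 0},
    {"tx": -0.002, "ty": 0.07, "tz": 0.093, "spin": 0},
    {"tx": -0.004, "ty": 0.11, "tz": 0.093, "spin": 0},
  ],
)

```text
t: 20.9
ee_pos: [386.6, -216.6, 121.6]
orientation: [3.107, 0.455, 0.003]
ft_force: [0.5, -0.0, 0.4]
width: 30.6
grasp_force: 0.0
```

Call:
apply_moves(
  targets=[
    {"tx": 0, "ty": 0.04, "tz": 0, "spin": 0},
    {"tx": 0, "ty": 0.08, "tz": 0, "spin": 0},
    {"tx": 0, "ty": 0.12, "tz": 0, "spin": 0},
    {"tx": 0, "ty": 0.16, "tz": 0, "spin": 0},
    {"tx": 0, "ty": 0.2, "tz": 0, "spin": 0},
    {"tx": -0.001, "ty": 0.24, "tz": 0, "spin": 0},
    {"tx": -0.001, "ty": 0.28, "tz": 0, "spin": 0},
    {"tx": -0.001, "ty": 0.297, "tz": 0, "spin": 0},
  ],
)

```text
t: 21.7
ee_pos: [385.4, 82.4, 121.1]
orientation: [-3.107, -0.461, -0.003]
ft_force: [0.4, -1.3, 0.5]
width: 30.4
grasp_force: 0.0
```

```bash
python3 - <<'E'
from fit import *
np.set_printoptions(precision=1,suppress=True)
o=ctrl.get_obs();e=o['ee_pos'];print(e,o['ft_force'])
s=ctrl.get_image('scene')[:,:,::-1]; t=ctrl.get_image('top')[:,:,::-1]
np.savez('i3.npz',s=s,t=t)
ims={'scene':s,'top':t}
for nm,im in [('both',ims)]+[(c,{c:ims[c]}) for c in ims]:
    r=fit(lambda p:cost(im,layers((20,p[0],p[1]),None),[432,324,15],40),[432,324],[4,4]); print('rest20',nm,r.x,round(r.fun,1))
im={'scene':s}
r=fit(lambda p:cost(im,layers((200,p[0],p[1]),(200,p[2],p[3],6)),[390.6,-327,15]),[390.6,-327,390.6,-327],[4]*4); print('r200/w200',r.x)
a=cv2.resize(s[255:295,165:205],(400,400),interpolation=3); b=cv2.resize(s[117:157,302:342],(400,400),interpolation=3)
cv2.imwrite('pics/g5.png',np.hstack([a,b]))
E
```

```text
[385.4  82.4 121.1] [ 0.4 -1.3  0.5]
rest20 both [431.8 324.5] 697.1
rest20 scene [431.7 324.6] 565.9
rest20 top [432.  324.5] 129.4
r200/w200 [ 390.8 -328.   389.5 -323.5]
```

View pics/g5.png

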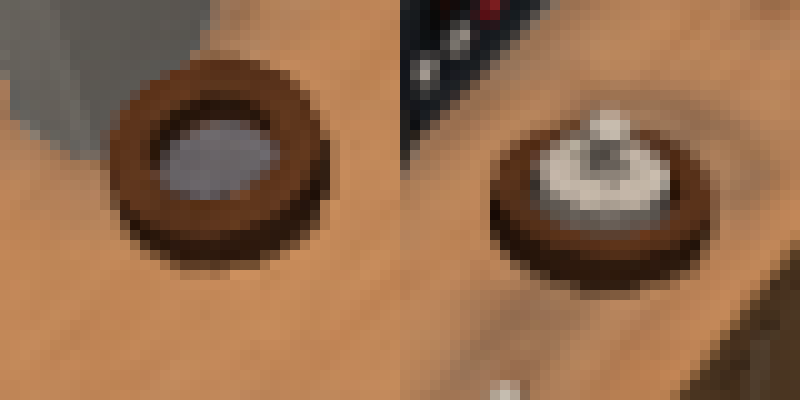

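w200 is fully seated in rest_200 (crop 605,180), and rest_20 is at (432,324.5) in both views. Now w20.

Call:
apply_moves(
  targets=[
    {"tx": 0.001, "ty": 0, "tz": -0.01, "spin": 0},
    {"tx": 0.001, "ty": 0, "tz": -0.03, "spin": 0},
    {"tx": 0.001, "ty": 0, "tz": -0.05, "spin": 0},
    {"tx": 0.001, "ty": 0, "tz": -0.075, "spin": 0},
    {"tx": 0.001, "ty": 0, "tz": -0.09, "spin": 0},
    {"tx": 0.001, "ty": 0, "tz": -0.1, "spin": 0},
    {"tx": 0.001, "ty": 0, "tz": -0.105, "spin": 0},
    {"tx": 0.001, "ty": 0, "tz": -0.105, "spin": 0},
  ],
)

```text
t: 22.6
ee_pos: [386.1, 79.3, 14.8]
orientation: [3.108, 0.456, -0.002]
ft_force: [0.1, -0.4, 0.9]
width: 30.8
grasp_force: 0.0
```

Call:
apply_moves(
  targets=[
    {"tx": 0, "ty": 0, "tz": 0, "spin": 0},
    {"tx": 0, "ty": 0, "tz": 0, "spin": 0},
    {"tx": 0, "ty": 0, "tz": 0, "spin": 0},
    {"tx": 0, "ty": 0, "tz": 0, "spin": 0},
    {"tx": 0, "ty": 0, "tz": 0, "spin": 0},
    {"tx": 0, "ty": 0, "tz": 0, "spin": 0},
    {"tx": 0, "ty": 0, "tz": 0, "spin": 0},
    {"tx": 0, "ty": 0, "tz": 0, "spin": 0},
  ],
  gripper=1,
)

```text
t: 23.4
ee_pos: [386.7, 80.1, 15.5]
orientation: [-3.108, -0.458, -0.002]
ft_force: [-0.7, 1.0, 7.4]
width: 12.8
grasp_force: 30.0
```

Call:
apply_moves(
  targets=[
    {"tx": 0, "ty": 0, "tz": 0.005, "spin": 0},
    {"tx": 0, "ty": 0, "tz": 0.015, "spin": 0},
    {"tx": 0, "ty": 0, "tz": 0.03, "spin": 0},
    {"tx": 0, "ty": 0, "tz": 0.05, "spin": 0},
    {"tx": 0, "ty": 0, "tz": 0.07, "spin": 0},
    {"tx": 0.003, "ty": 0.015, "tz": 0.085, "spin": 0},
    {"tx": 0.008, "ty": 0.045, "tz": 0.085, "spin": 0},
    {"tx": 0.015, "ty": 0.08, "tz": 0.085, "spin": 0},
  ],
)

```text
t: 24.2
ee_pos: [401.5, 160.4, 101.6]
orientation: [-3.108, -0.455, -0.002]
ft_force: [1.2, -0.5, 0.0]
width: 13.0
grasp_force: 30.0
```

Call:
apply_moves(
  targets=[
    {"tx": 0.005, "ty": 0.03, "tz": 0, "spin": 0},
    {"tx": 0.01, "ty": 0.06, "tz": 0, "spin": 0},
    {"tx": 0.016, "ty": 0.09, "tz": 0, "spin": 0},
    {"tx": 0.022, "ty": 0.12, "tz": 0, "spin": 0},
    {"tx": 0.028, "ty": 0.15, "tz": -0.01, "spin": 0},
    {"tx": 0.0305, "ty": 0.1645, "tz": -0.025, "spin": 0},
    {"tx": 0.0305, "ty": 0.1645, "tz": -0.045, "spin": 0},
    {"tx": 0.0305, "ty": 0.1645, "tz": -0.045, "spin": 0},
  ],
)

```text
t: 25.0
ee_pos: [430.1, 323.8, 53.8]
orientation: [3.106, 0.459, -0.006]
ft_force: [-0.7, -0.6, 0.9]
width: 12.5
grasp_force: 30.0
```

```bash
cat > hv.py <<'E'
import sys
from fit import *
np.set_printoptions(precision=1,suppress=True)
# usage: hv.py pic rw rest x y r body_h off
fn=sys.argv[1]; rk,rx,ry,r,h,off=map(float,sys.argv[2:])
o=ctrl.get_obs();e=o['ee_pos'];print(e,o['ft_force'],o['width'])
s=ctrl.get_image('scene')[:,:,::-1]; z=e[2]-off
p=np.round(proj('scene',[[e[0],e[1],z]])[0]).astype(int)-22
k=cv2.resize(s[p[1]:p[1]+44,p[0]:p[0]+44],(440,440),interpolation=3); k2=k.copy()
R,b=RS[int(rk)]
for q,col in [(ring(e[0],e[1],z,r),(0,255,0)),(ring(e[0],e[1],z+h,r),(0,255,0)),(ring(rx,ry,18,R),(255,0,255)),(ring(rx,ry,18,b),(255,255,0))]:
    cv2.polylines(k2,[np.round((proj('scene',q)-p+.5)*10).astype(int)],True,col,1)
cv2.imwrite('pics/'+fn,cv2.resize(np.hstack([k,k2]),(800,400)))
E
python3 hv.py g6.png 20 431.8 324.5 11.5 13 15.4
```

```text
[430.1 323.8  53.8] [-0.7 -0.6  0.9] 12.535646075134492
```

View pics/g6.png

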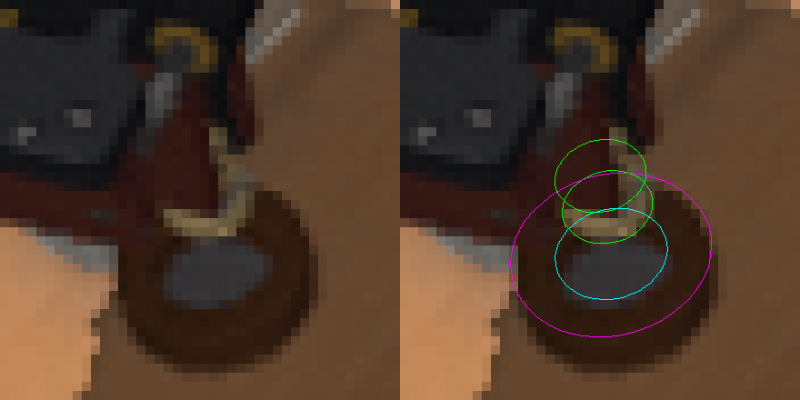

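Held upright, aligned with the prediction within about half a pixel. Lower past the rim.

Call:
apply_moves(
  targets=[
    {"tx": 0, "ty": 0, "tz": -0.003, "spin": 0},
    {"tx": 0, "ty": 0, "tz": -0.01, "spin": 0},
    {"tx": 0, "ty": 0, "tz": -0.016, "spin": 0},
    {"tx": 0, "ty": 0, "tz": -0.02, "spin": 0},
    {"tx": 0, "ty": 0, "tz": -0.022, "spin": 0},
    {"tx": 0, "ty": 0, "tz": -0.023, "spin": 0},
    {"tx": 0, "ty": 0, "tz": -0.024, "spin": 0},
    {"tx": 0, "ty": 0, "tz": -0.024, "spin": 0},
  ],
)

```text
t: 25.85
ee_pos: [431.8, 324.4, 31.1]
orientation: [-3.108, -0.457, 0.0]
ft_force: [-0.0, -0.0, -0.1]
width: 12.6
grasp_force: 30.0
```

Call:
apply_moves(
  targets=[
    {"tx": 0, "ty": 0, "tz": -0.001, "spin": 0},
    {"tx": 0, "ty": 0, "tz": -0.0025, "spin": 0},
    {"tx": 0, "ty": 0, "tz": -0.004, "spin": 0},
    {"tx": 0, "ty": 0, "tz": -0.0055, "spin": 0},
    {"tx": 0, "ty": 0, "tz": -0.007, "spin": 0},
    {"tx": 0, "ty": 0, "tz": -0.008, "spin": 0},
    {"tx": 0, "ty": 0, "tz": -0.009, "spin": 0},
    {"tx": 0, "ty": 0, "tz": -0.009, "spin": 0},
  ],
)

```text
t: 26.65
ee_pos: [431.7, 324.3, 22.0]
orientation: [3.108, 0.457, -0.0]
ft_force: [-0.3, 0.7, -0.4]
width: 12.4
grasp_force: 30.0
```

Call:
apply_moves(
  targets=[
    {"tx": 0, "ty": 0, "tz": -0.0003, "spin": 0},
    {"tx": 0, "ty": 0, "tz": -0.0006, "spin": 0},
    {"tx": 0, "ty": 0, "tz": -0.001, "spin": 0},
    {"tx": 0, "ty": 0, "tz": -0.001, "spin": 0},
    {"tx": 0, "ty": 0, "tz": -0.001, "spin": 0},
    {"tx": 0, "ty": 0, "tz": -0.001, "spin": 0},
    {"tx": 0, "ty": 0, "tz": -0.001, "spin": 0},
    {"tx": 0, "ty": 0, "tz": -0.001, "spin": 0},
  ],
)

```text
t: 27.45
ee_pos: [432.0, 324.6, 21.6]
orientation: [-3.108, -0.457, -0.001]
ft_force: [-0.6, -0.3, 6.1]
width: 12.5
grasp_force: 30.0
```

Call:
apply_moves(
  targets=[
    {"tx": 0, "ty": 0, "tz": 0, "spin": 0},
    {"tx": 0, "ty": 0, "tz": 0, "spin": 0},
    {"tx": 0, "ty": 0, "tz": 0, "spin": 0},
    {"tx": 0, "ty": 0, "tz": 0, "spin": 0},
    {"tx": 0, "ty": 0, "tz": 0, "spin": 0},
    {"tx": 0, "ty": 0, "tz": 0, "spin": 0},
    {"tx": 0, "ty": 0, "tz": 0, "spin": 0},
    {"tx": 0, "ty": 0, "tz": 0, "spin": 0},
  ],
  gripper=0.3,
)

```text
t: 28.25
ee_pos: [431.8, 324.4, 21.2]
orientation: [-3.108, -0.457, 0.0]
ft_force: [-0.0, 0.3, -0.1]
width: 30.9
grasp_force: 0.0
```

Call:
apply_moves(
  targets=[
    {"tx": 0, "ty": 0, "tz": 0.005, "spin": 0},
    {"tx": 0, "ty": 0, "tz": 0.015, "spin": 0},
    {"tx": 0, "ty": 0, "tz": 0.035, "spin": 0},
    {"tx": 0, "ty": 0, "tz": 0.06, "spin": 0},
    {"tx": 0, "ty": 0, "tz": 0.085, "spin": 0},
    {"tx": -0.005, "ty": -0.03, "tz": 0.099, "spin": 0},
    {"tx": -0.015, "ty": -0.07, "tz": 0.099, "spin": 0},
    {"tx": -0.022, "ty": -0.11, "tz": 0.099, "spin": 0},
  ],
)

```text
t: 29.05
ee_pos: [409.7, 213.8, 121.6]
orientation: [-3.107, -0.46, -0.004]
ft_force: [-0.1, -0.8, -0.0]
width: 31.1
grasp_force: 0.0
```

Call:
apply_moves(
  targets=[
    {"tx": -0.005, "ty": -0.02, "tz": 0, "spin": 0},
    {"tx": -0.0078, "ty": -0.0378, "tz": 0, "spin": 0},
    {"tx": -0.0078, "ty": -0.0378, "tz": -0.02, "spin": 0},
    {"tx": -0.0078, "ty": -0.0378, "tz": -0.045, "spin": 0},
    {"tx": -0.0078, "ty": -0.0378, "tz": -0.07, "spin": 0},
    {"tx": -0.0078, "ty": -0.0378, "tz": -0.085, "spin": 0},
    {"tx": -0.0078, "ty": -0.0378, "tz": -0.09, "spin": 0},
    {"tx": -0.0078, "ty": -0.0378, "tz": -0.09, "spin": 0},
  ],
  gripper=-0.1,
)

```text
t: 29.85
ee_pos: [401.9, 176.6, 30.3]
orientation: [3.108, 0.458, -0.001]
ft_force: [0.4, -0.2, -0.1]
width: 48.2
grasp_force: 0.0
```

```bash
sed -i 's/p=np.round(proj.*$/p=np.round(proj("scene",[[rx,ry,18]])[0]).astype(int)-22/' hv.py; python3 - <<'E'
from fit import *
np.set_printoptions(precision=1,suppress=True)
o=ctrl.get_obs();print(o['ee_pos'],o['ft_force'])
s=ctrl.get_image('scene')[:,:,::-1]; 
a=cv2.resize(s[250:290,165:205],(400,400),interpolation=3); b=cv2.resize(s[208:258,206:256],(400,400),interpolation=3)
cv2.imwrite('pics/g7.png',np.hstack([a,b]))
E
```

```text
[401.9 176.6  30.3] [ 0.4 -0.2 -0.1]
```

View pics/g7.png

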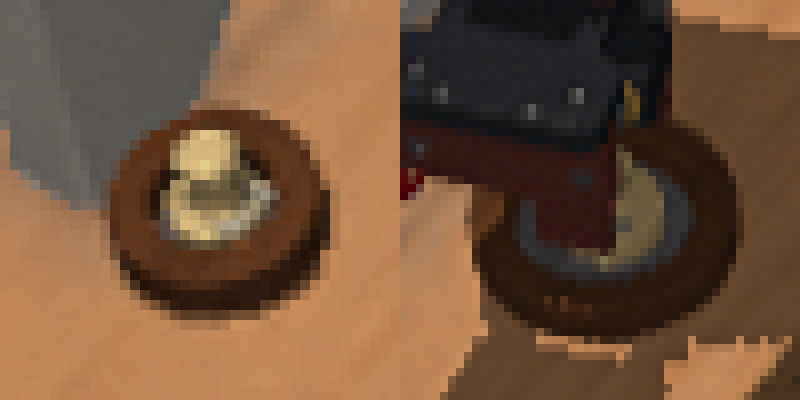

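w20 is seated (crop 220,190); the fingers straddle w100. Lower, grip and lift.

Call:
apply_moves(
  targets=[
    {"tx": 0, "ty": 0, "tz": -0.002, "spin": 0},
    {"tx": 0, "ty": 0, "tz": -0.004, "spin": 0},
    {"tx": 0, "ty": 0, "tz": -0.006, "spin": 0},
    {"tx": 0, "ty": 0, "tz": -0.0075, "spin": 0},
    {"tx": 0, "ty": 0, "tz": -0.0075, "spin": 0},
    {"tx": 0, "ty": 0, "tz": -0.0075, "spin": 0},
    {"tx": 0, "ty": 0, "tz": -0.0075, "spin": 0},
    {"tx": 0, "ty": 0, "tz": -0.0075, "spin": 0},
  ],
)

```text
t: 30.7
ee_pos: [402.0, 176.6, 22.7]
orientation: [-3.108, -0.457, -0.0]
ft_force: [-0.1, 0.2, -0.3]
width: 48.8
grasp_force: 0.0
```

Call:
apply_moves(
  targets=[
    {"tx": 0, "ty": 0, "tz": 0, "spin": 0},
    {"tx": 0, "ty": 0, "tz": 0, "spin": 0},
    {"tx": 0, "ty": 0, "tz": 0, "spin": 0},
    {"tx": 0, "ty": 0, "tz": 0, "spin": 0},
    {"tx": 0, "ty": 0, "tz": 0, "spin": 0},
    {"tx": 0, "ty": 0, "tz": 0, "spin": 0},
    {"tx": 0, "ty": 0, "tz": 0, "spin": 0},
    {"tx": 0, "ty": 0, "tz": 0, "spin": 0},
  ],
  gripper=1,
)

```text
t: 31.5
ee_pos: [401.9, 176.6, 22.6]
orientation: [3.108, 0.457, -0.0]
ft_force: [-0.2, -0.3, -1.5]
width: 12.6
grasp_force: 29.8
```

Call:
apply_moves(
  targets=[
    {"tx": 0, "ty": 0, "tz": 0.004, "spin": 0},
    {"tx": 0, "ty": 0, "tz": 0.01, "spin": 0},
    {"tx": 0, "ty": 0, "tz": 0.02, "spin": 0},
    {"tx": 0, "ty": 0, "tz": 0.03, "spin": 0},
    {"tx": 0, "ty": 0, "tz": 0.045, "spin": 0},
    {"tx": 0, "ty": 0, "tz": 0.055, "spin": 0},
    {"tx": 0, "ty": 0, "tz": 0.06, "spin": 0},
    {"tx": 0, "ty": 0, "tz": 0.06, "spin": 0},
  ],
)

```text
t: 32.3
ee_pos: [402.5, 176.8, 83.6]
orientation: [-3.108, -0.457, -0.003]
ft_force: [-0.3, 0.5, -0.8]
width: 12.9
grasp_force: 29.9
```

Call:
apply_moves(
  targets=[
    {"tx": -0.002, "ty": -0.012, "tz": 0, "spin": 0},
    {"tx": -0.005, "ty": -0.035, "tz": 0, "spin": 0},
    {"tx": -0.01, "ty": -0.06, "tz": 0, "spin": 0},
    {"tx": -0.015, "ty": -0.085, "tz": 0, "spin": 0},
    {"tx": -0.017, "ty": -0.097, "tz": -0.01, "spin": 0},
    {"tx": -0.017, "ty": -0.097, "tz": -0.025, "spin": 0},
    {"tx": -0.017, "ty": -0.097, "tz": -0.045, "spin": 0},
    {"tx": -0.017, "ty": -0.097, "tz": -0.055, "spin": 0},
  ],
)

```text
t: 33.1
ee_pos: [383.6, 78.7, 26.2]
orientation: [3.108, 0.456, -0.004]
ft_force: [-0.9, -0.1, -1.1]
width: 13.0
grasp_force: 29.9
```

Call:
apply_moves(
  targets=[
    {"tx": 0, "ty": 0, "tz": -0.003, "spin": 0},
    {"tx": 0, "ty": 0, "tz": -0.006, "spin": 0},
    {"tx": 0, "ty": 0, "tz": -0.008, "spin": 0},
    {"tx": 0, "ty": 0, "tz": -0.0095, "spin": 0},
    {"tx": 0, "ty": 0, "tz": -0.0105, "spin": 0},
    {"tx": 0, "ty": 0, "tz": -0.0108, "spin": 0},
    {"tx": 0, "ty": 0, "tz": -0.011, "spin": 0},
    {"tx": 0, "ty": 0, "tz": -0.011, "spin": 0},
  ],
)

```text
t: 33.9
ee_pos: [385.1, 79.6, 16.8]
orientation: [-3.108, -0.458, -0.0]
ft_force: [0.3, 0.4, -0.5]
width: 12.6
grasp_force: 29.9
```

Touch down gently, release, and rise.

Call:
apply_moves(
  targets=[
    {"tx": 0, "ty": 0, "tz": -0.0003, "spin": 0},
    {"tx": 0, "ty": 0, "tz": -0.0006, "spin": 0},
    {"tx": 0, "ty": 0, "tz": -0.0008, "spin": 0},
    {"tx": 0, "ty": 0, "tz": -0.0008, "spin": 0},
    {"tx": 0, "ty": 0, "tz": -0.0008, "spin": 0},
    {"tx": 0, "ty": 0, "tz": -0.0008, "spin": 0},
    {"tx": 0, "ty": 0, "tz": -0.0008, "spin": 0},
    {"tx": 0, "ty": 0, "tz": -0.0008, "spin": 0},
  ],
)

```text
t: 34.7
ee_pos: [385.1, 79.7, 16.4]
orientation: [-3.108, -0.457, -0.001]
ft_force: [-2.7, 2.3, 10.9]
width: 12.7
grasp_force: 30.0
```

Call:
apply_moves(
  targets=[
    {"tx": 0, "ty": 0, "tz": 0, "spin": 0},
    {"tx": 0, "ty": 0, "tz": 0, "spin": 0},
    {"tx": 0, "ty": 0, "tz": 0, "spin": 0},
    {"tx": 0, "ty": 0, "tz": 0, "spin": 0},
    {"tx": 0, "ty": 0, "tz": 0, "spin": 0},
    {"tx": 0, "ty": 0, "tz": 0, "spin": 0},
    {"tx": 0, "ty": 0, "tz": 0, "spin": 0},
    {"tx": 0, "ty": 0, "tz": 0, "spin": 0},
  ],
  gripper=0.3,
)

```text
t: 35.5
ee_pos: [385.0, 79.6, 15.9]
orientation: [-3.108, -0.457, 0.0]
ft_force: [-0.8, -0.2, -0.2]
width: 31.1
grasp_force: 0.0
```

Call:
apply_moves(
  targets=[
    {"tx": 0, "ty": 0, "tz": 0.005, "spin": 0},
    {"tx": 0, "ty": 0, "tz": 0.015, "spin": 0},
    {"tx": 0, "ty": 0, "tz": 0.035, "spin": 0},
    {"tx": 0, "ty": 0, "tz": 0.06, "spin": 0},
    {"tx": 0, "ty": 0, "tz": 0.085, "spin": 0},
    {"tx": 0, "ty": 0, "tz": 0.105, "spin": 0},
    {"tx": 0, "ty": 0, "tz": 0.11, "spin": 0},
    {"tx": 0, "ty": 0, "tz": 0.11, "spin": 0},
  ],
)

```text
t: 36.3
ee_pos: [385.5, 79.7, 126.8]
orientation: [-3.108, -0.457, -0.004]
ft_force: [-0.2, -0.2, 1.3]
width: 30.6
grasp_force: 0.0
```

Call:
apply_moves(
  targets=[
    {"tx": 0, "ty": -0.03, "tz": 0, "spin": 0},
    {"tx": 0, "ty": -0.07, "tz": 0, "spin": 0},
    {"tx": 0, "ty": -0.11, "tz": 0, "spin": 0},
    {"tx": 0, "ty": -0.15, "tz": 0, "spin": 0},
    {"tx": 0, "ty": -0.19, "tz": 0, "spin": 0},
    {"tx": 0.015, "ty": -0.21, "tz": 0, "spin": 0},
    {"tx": 0.03, "ty": -0.21, "tz": 0, "spin": 0},
    {"tx": 0.03, "ty": -0.21, "tz": 0, "spin": 0},
  ],
  gripper=-0.2,
)

```text
t: 37.1
ee_pos: [416.4, -130.6, 125.2]
orientation: [-3.108, -0.456, -0.0]
ft_force: [0.0, 0.1, -0.2]
width: 52.7
grasp_force: 0.0
```

Call:
apply_moves(
  targets=[
    {"tx": 0.008, "ty": 0, "tz": 0, "spin": 0},
    {"tx": 0.018, "ty": 0, "tz": 0, "spin": 0},
    {"tx": 0.028, "ty": 0, "tz": 0, "spin": 0},
    {"tx": 0.0305, "ty": 0, "tz": -0.005, "spin": 0},
    {"tx": 0.0305, "ty": 0, "tz": -0.02, "spin": 0},
    {"tx": 0.0305, "ty": 0, "tz": -0.035, "spin": 0},
    {"tx": 0.0305, "ty": 0, "tz": -0.045, "spin": 0},
    {"tx": 0.0305, "ty": 0, "tz": -0.045, "spin": 0},
  ],
)

```text
t: 37.9
ee_pos: [444.5, -129.9, 79.6]
orientation: [-3.107, -0.458, 0.004]
ft_force: [-0.1, -0.3, 0.1]
width: 52.3
grasp_force: 0.0
```

```bash
python3 - <<'E'
from fit import *
np.set_printoptions(precision=1,suppress=True)
o=ctrl.get_obs();e=o['ee_pos'];print(e,o['ft_force'])
s=ctrl.get_image('scene')[:,:,::-1]; t=ctrl.get_image('top')[:,:,::-1]
p=np.round(proj('scene',[e])[0]).astype(int); q=np.array([311,185])
c=np.hstack([cv2.resize(im[y-30:y+30,x-30:x+30],(400,400),interpolation=3) for im,(x,y) in((s,p),(t,q))])
cv2.imwrite('pics/g8.png',c)
E
```

```text
[ 444.5 -129.9   79.6] [-0.1 -0.3  0.1]
```

View pics/g8.png

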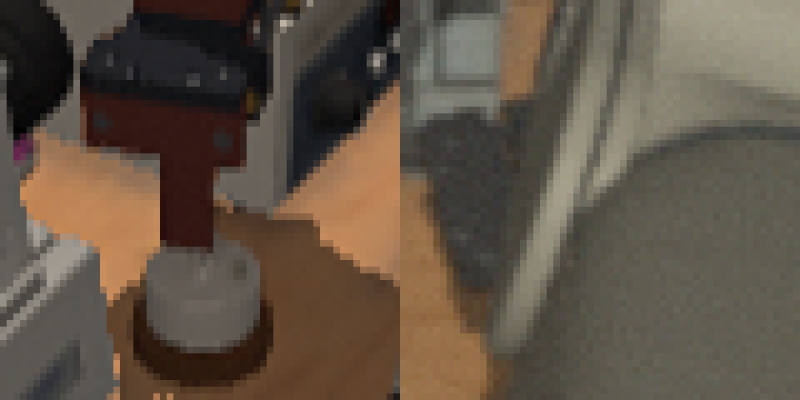

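Gripper is clear of oven and mill, and the finger column (187,200 in the crop) is centred over the weight (200,290). Descend and grasp.

Call:
apply_moves(
  targets=[
    {"tx": 0, "ty": 0, "tz": -0.005, "spin": 0},
    {"tx": 0, "ty": 0, "tz": -0.012, "spin": 0},
    {"tx": 0, "ty": 0, "tz": -0.019, "spin": 0},
    {"tx": 0, "ty": 0, "tz": -0.024, "spin": 0},
    {"tx": 0, "ty": 0, "tz": -0.027, "spin": 0},
    {"tx": 0, "ty": 0, "tz": -0.029, "spin": 0},
    {"tx": 0, "ty": 0, "tz": -0.029, "spin": 0},
    {"tx": 0, "ty": 0, "tz": -0.029, "spin": 0},
  ],
)

```text
t: 38.8
ee_pos: [445.6, -130.4, 51.9]
orientation: [3.108, 0.457, 0.0]
ft_force: [-0.4, 0.2, -0.2]
width: 52.8
grasp_force: 0.0
```

Call:
apply_moves(
  targets=[
    {"tx": 0, "ty": 0, "tz": 0, "spin": 0},
    {"tx": 0, "ty": 0, "tz": 0, "spin": 0},
    {"tx": 0, "ty": 0, "tz": 0, "spin": 0},
    {"tx": 0, "ty": 0, "tz": 0, "spin": 0},
    {"tx": 0, "ty": 0, "tz": 0, "spin": 0},
    {"tx": 0, "ty": 0, "tz": 0, "spin": 0},
    {"tx": 0, "ty": 0, "tz": 0, "spin": 0},
    {"tx": 0, "ty": 0, "tz": 0, "spin": 0},
  ],
  gripper=1,
)

```text
t: 39.6
ee_pos: [445.3, -130.2, 51.9]
orientation: [-3.108, -0.457, 0.0]
ft_force: [0.5, 3.3, 1.9]
width: 12.0
grasp_force: 30.0
```

Call:
apply_moves(
  targets=[
    {"tx": 0, "ty": 0, "tz": 0.003, "spin": 0},
    {"tx": 0, "ty": 0, "tz": 0.008, "spin": 0},
    {"tx": 0, "ty": 0, "tz": 0.015, "spin": 0},
    {"tx": 0, "ty": 0, "tz": 0.025, "spin": 0},
    {"tx": 0, "ty": 0, "tz": 0.038, "spin": 0},
    {"tx": 0, "ty": 0, "tz": 0.05, "spin": 0},
    {"tx": 0, "ty": 0, "tz": 0.06, "spin": 0},
    {"tx": 0, "ty": 0, "tz": 0.065, "spin": 0},
  ],
)

```text
t: 40.4
ee_pos: [446.0, -130.6, 118.2]
orientation: [3.107, 0.457, 0.003]
ft_force: [1.1, -0.4, -5.9]
width: 12.6
grasp_force: 30.0
```

Call:
apply_moves(
  targets=[
    {"tx": -0.008, "ty": 0, "tz": 0.005, "spin": 0},
    {"tx": -0.02, "ty": 0, "tz": 0.005, "spin": 0},
    {"tx": -0.032, "ty": 0.01, "tz": 0.005, "spin": 0},
    {"tx": -0.042, "ty": 0.025, "tz": 0.005, "spin": 0},
    {"tx": -0.042, "ty": 0.045, "tz": 0.005, "spin": 0},
    {"tx": -0.042, "ty": 0.07, "tz": 0.005, "spin": 0},
    {"tx": -0.042, "ty": 0.095, "tz": 0.005, "spin": 0},
    {"tx": -0.042, "ty": 0.12, "tz": 0.005, "spin": 0},
  ],
)

```text
t: 41.2
ee_pos: [401.8, -8.6, 121.6]
orientation: [-3.108, -0.457, 0.002]
ft_force: [0.8, -0.3, -4.3]
width: 12.4
grasp_force: 30.0
```

Call:
apply_moves(
  targets=[
    {"tx": 0, "ty": 0.025, "tz": 0, "spin": 0},
    {"tx": 0, "ty": 0.05, "tz": 0, "spin": 0},
    {"tx": 0, "ty": 0.075, "tz": 0, "spin": 0},
    {"tx": 0, "ty": 0.1, "tz": 0, "spin": 0},
    {"tx": 0, "ty": 0.125, "tz": 0, "spin": 0},
    {"tx": 0, "ty": 0.15, "tz": 0, "spin": 0},
    {"tx": 0, "ty": 0.17, "tz": 0, "spin": 0},
    {"tx": 0, "ty": 0.1876, "tz": 0, "spin": 0},
  ],
)

```text
t: 42.0
ee_pos: [401.6, 178.6, 121.5]
orientation: [3.108, 0.459, -0.002]
ft_force: [0.3, -0.3, -5.2]
width: 12.7
grasp_force: 30.0
```

Call:
apply_moves(
  targets=[
    {"tx": 0, "ty": 0, "tz": -0.005, "spin": 0},
    {"tx": 0, "ty": 0, "tz": -0.015, "spin": 0},
    {"tx": 0, "ty": 0, "tz": -0.03, "spin": 0},
    {"tx": 0, "ty": 0, "tz": -0.04, "spin": 0},
    {"tx": 0, "ty": 0, "tz": -0.045, "spin": 0},
    {"tx": 0, "ty": 0, "tz": -0.045, "spin": 0},
    {"tx": 0, "ty": 0, "tz": -0.045, "spin": 0},
    {"tx": 0, "ty": 0, "tz": -0.045, "spin": 0},
  ],
)

```text
t: 42.8
ee_pos: [403.9, 177.2, 77.2]
orientation: [-3.108, -0.457, -0.001]
ft_force: [-0.1, -0.2, -4.6]
width: 12.6
grasp_force: 30.0
```

```bash
python3 - <<'E'
from fit import *
np.set_printoptions(precision=1,suppress=True)
d=np.load('i3.npz')  # w20/w100 era: rest_500 with w100, refit not needed
o=ctrl.get_obs();e=o['ee_pos']
t=ctrl.get_image('top')[:,:,::-1]; s=ctrl.get_image('scene')[:,:,::-1]; np.savez('i4.npz',s=s,t=t)
r=fit(lambda p:cost({'top':t},layers((100,p[0],p[1]),None),[445,-131,15],40),[445,-131],[4,4]); print('rest100 top',r.x,r.fun)
r=fit(lambda p:cost({'scene':s},layers((100,p[0],p[1]),None),[445,-131,15],40),[445,-131],[4,4]); print('rest100 scene',r.x,r.fun)
E
python3 hv.py g9.png 500 404 177.4 26 20 33.9
```

```text
rest100 top [ 443.5 -128.5] 63.16574648639165
rest100 scene [ 444.3 -131.1] 457.57291726205546
[403.8 177.3  77.3] [ 0.3 -0.1 -4.7] 12.79750454672151
```

View pics/g9.png

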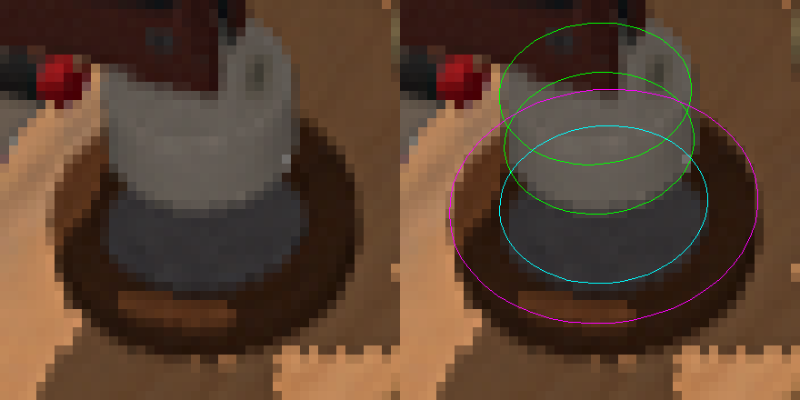

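Held weight and rest rim both match the predicted outlines within about 2 mm. Lower past the rim.

Call:
apply_moves(
  targets=[
    {"tx": 0, "ty": 0, "tz": -0.005, "spin": 0},
    {"tx": 0, "ty": 0, "tz": -0.012, "spin": 0},
    {"tx": 0, "ty": 0, "tz": -0.018, "spin": 0},
    {"tx": 0, "ty": 0, "tz": -0.022, "spin": 0},
    {"tx": 0, "ty": 0, "tz": -0.024, "spin": 0},
    {"tx": 0, "ty": 0, "tz": -0.025, "spin": 0},
    {"tx": 0, "ty": 0, "tz": -0.026, "spin": 0},
    {"tx": 0, "ty": 0, "tz": -0.027, "spin": 0},
  ],
)

```text
t: 43.75
ee_pos: [403.6, 177.2, 49.9]
orientation: [-3.108, -0.457, -0.0]
ft_force: [0.1, 0.1, -4.5]
width: 12.2
grasp_force: 30.0
```

Call:
apply_moves(
  targets=[
    {"tx": 0, "ty": 0, "tz": -0.001, "spin": 0},
    {"tx": 0, "ty": 0, "tz": -0.0025, "spin": 0},
    {"tx": 0, "ty": 0, "tz": -0.004, "spin": 0},
    {"tx": 0, "ty": 0, "tz": -0.0055, "spin": 0},
    {"tx": 0, "ty": 0, "tz": -0.007, "spin": 0},
    {"tx": 0, "ty": 0, "tz": -0.0085, "spin": 0},
    {"tx": 0, "ty": 0, "tz": -0.0092, "spin": 0},
    {"tx": 0, "ty": 0, "tz": -0.0092, "spin": 0},
  ],
)

```text
t: 44.55
ee_pos: [403.4, 177.2, 40.6]
orientation: [3.108, 0.457, -0.0]
ft_force: [0.6, 0.1, -4.9]
width: 12.8
grasp_force: 30.0
```

Call:
apply_moves(
  targets=[
    {"tx": 0, "ty": 0, "tz": -0.0003, "spin": 0},
    {"tx": 0, "ty": 0, "tz": -0.0006, "spin": 0},
    {"tx": 0, "ty": 0, "tz": -0.0009, "spin": 0},
    {"tx": 0, "ty": 0, "tz": -0.0012, "spin": 0},
    {"tx": 0, "ty": 0, "tz": -0.0012, "spin": 0},
    {"tx": 0, "ty": 0, "tz": -0.0012, "spin": 0},
    {"tx": 0, "ty": 0, "tz": -0.0012, "spin": 0},
    {"tx": 0, "ty": 0, "tz": -0.0012, "spin": 0},
  ],
)

```text
t: 45.35
ee_pos: [403.6, 177.3, 39.8]
orientation: [-3.108, -0.457, -0.001]
ft_force: [-2.0, 1.4, 5.8]
width: 12.6
grasp_force: 30.0
```

Call:
apply_moves(
  targets=[
    {"tx": 0, "ty": 0, "tz": 0, "spin": 0},
    {"tx": 0, "ty": 0, "tz": 0, "spin": 0},
    {"tx": 0, "ty": 0, "tz": 0, "spin": 0},
    {"tx": 0, "ty": 0, "tz": 0, "spin": 0},
    {"tx": 0, "ty": 0, "tz": 0, "spin": 0},
    {"tx": 0, "ty": 0, "tz": 0, "spin": 0},
    {"tx": 0, "ty": 0, "tz": 0, "spin": 0},
    {"tx": 0, "ty": 0, "tz": 0, "spin": 0},
  ],
  gripper=0.3,
)

```text
t: 46.15
ee_pos: [403.5, 177.2, 39.5]
orientation: [-3.108, -0.457, 0.0]
ft_force: [-0.2, 0.3, 0.2]
width: 30.8
grasp_force: 0.0
```

Call:
apply_moves(
  targets=[
    {"tx": 0, "ty": 0, "tz": 0.005, "spin": 0},
    {"tx": 0, "ty": 0, "tz": 0.02, "spin": 0},
    {"tx": 0, "ty": 0, "tz": 0.045, "spin": 0},
    {"tx": 0, "ty": 0, "tz": 0.07, "spin": 0},
    {"tx": -0.005, "ty": -0.03, "tz": 0.08, "spin": 0},
    {"tx": -0.012, "ty": -0.065, "tz": 0.08, "spin": 0},
    {"tx": -0.0185, "ty": -0.0976, "tz": 0.08, "spin": 0},
    {"tx": -0.0185, "ty": -0.0976, "tz": 0.08, "spin": 0},
  ],
)

```text
t: 46.95
ee_pos: [383.5, 77.2, 119.7]
orientation: [3.108, 0.453, -0.002]
ft_force: [0.7, -0.4, -0.1]
width: 30.5
grasp_force: 0.0
```

Call:
apply_moves(
  targets=[
    {"tx": 0, "ty": 0, "tz": -0.01, "spin": 0},
    {"tx": 0, "ty": 0, "tz": -0.03, "spin": 0},
    {"tx": 0, "ty": 0, "tz": -0.05, "spin": 0},
    {"tx": 0, "ty": 0, "tz": -0.075, "spin": 0},
    {"tx": 0, "ty": 0, "tz": -0.09, "spin": 0},
    {"tx": 0, "ty": 0, "tz": -0.099, "spin": 0},
    {"tx": 0, "ty": 0, "tz": -0.103, "spin": 0},
    {"tx": 0, "ty": 0, "tz": -0.103, "spin": 0},
  ],
)

```text
t: 47.75
ee_pos: [384.9, 80.0, 16.1]
orientation: [-3.108, -0.459, 0.001]
ft_force: [0.2, 0.4, 0.3]
width: 30.9
grasp_force: 0.0
```

Call:
apply_moves(
  targets=[
    {"tx": 0, "ty": 0, "tz": 0, "spin": 0},
    {"tx": 0, "ty": 0, "tz": 0, "spin": 0},
    {"tx": 0, "ty": 0, "tz": 0, "spin": 0},
    {"tx": 0, "ty": 0, "tz": 0, "spin": 0},
    {"tx": 0, "ty": 0, "tz": 0, "spin": 0},
    {"tx": 0, "ty": 0, "tz": 0, "spin": 0},
    {"tx": 0, "ty": 0, "tz": 0, "spin": 0},
    {"tx": 0, "ty": 0, "tz": 0, "spin": 0},
  ],
  gripper=1,
)

```text
t: 48.55
ee_pos: [385.5, 79.6, 17.0]
orientation: [-3.108, -0.457, -0.002]
ft_force: [-0.0, 0.6, 7.5]
width: 12.2
grasp_force: 30.0
```

Call:
apply_moves(
  targets=[
    {"tx": 0, "ty": 0, "tz": 0.005, "spin": 0},
    {"tx": 0, "ty": 0, "tz": 0.015, "spin": 0},
    {"tx": 0, "ty": 0, "tz": 0.03, "spin": 0},
    {"tx": 0, "ty": 0, "tz": 0.05, "spin": 0},
    {"tx": 0, "ty": 0, "tz": 0.07, "spin": 0},
    {"tx": 0, "ty": -0.015, "tz": 0.085, "spin": 0},
    {"tx": 0, "ty": -0.04, "tz": 0.09, "spin": 0},
    {"tx": 0, "ty": -0.07, "tz": 0.09, "spin": 0},
  ],
)

```text
t: 49.35
ee_pos: [385.6, 9.3, 108.1]
orientation: [3.107, 0.46, 0.004]
ft_force: [0.7, -1.1, -1.2]
width: 12.5
grasp_force: 30.0
```

Call:
apply_moves(
  targets=[
    {"tx": 0, "ty": -0.03, "tz": 0, "spin": 0},
    {"tx": 0, "ty": -0.06, "tz": 0, "spin": 0},
    {"tx": 0, "ty": -0.09, "tz": 0, "spin": 0},
    {"tx": 0.005, "ty": -0.115, "tz": 0, "spin": 0},
    {"tx": 0.015, "ty": -0.135, "tz": 0, "spin": 0},
    {"tx": 0.03, "ty": -0.14, "tz": 0, "spin": 0},
    {"tx": 0.045, "ty": -0.14, "tz": 0, "spin": 0},
    {"tx": 0.0595, "ty": -0.14, "tz": 0, "spin": 0},
  ],
)

```text
t: 50.15
ee_pos: [445.2, -130.3, 106.9]
orientation: [-3.108, -0.457, -0.0]
ft_force: [0.0, 0.6, -0.8]
width: 12.3
grasp_force: 30.0
```

Call:
apply_moves(
  targets=[
    {"tx": 0, "ty": 0, "tz": -0.01, "spin": 0},
    {"tx": 0, "ty": 0, "tz": -0.025, "spin": 0},
    {"tx": 0, "ty": 0, "tz": -0.04, "spin": 0},
    {"tx": 0, "ty": 0, "tz": -0.05, "spin": 0},
    {"tx": 0, "ty": 0, "tz": -0.055, "spin": 0},
    {"tx": 0, "ty": 0, "tz": -0.055, "spin": 0},
    {"tx": 0, "ty": 0, "tz": -0.055, "spin": 0},
    {"tx": 0, "ty": 0, "tz": -0.055, "spin": 0},
  ],
)

```text
t: 50.95
ee_pos: [444.9, -130.5, 51.9]
orientation: [3.108, 0.457, 0.001]
ft_force: [0.1, 0.3, -1.6]
width: 12.8
grasp_force: 30.0
```

```bash
python3 hv.py g10.png 100 444.5 -130.5 17 15 16.6; python3 - <<'E'
from fit import *
np.set_printoptions(precision=1,suppress=True)
d=np.load('i4.npz');e=np.load('i1.npz')
ims={'scene':d['s'],'top':d['t']}
r=fit(lambda p:cost(ims,layers((100,p[0],p[1]),None),[445,-131,15],40),[445,-131],[4,4]); print('rest100 both',r.x,r.fun)
E
```

```text
[ 444.9 -130.5   51.9] [ 0.1  0.3 -1.6] 12.816778078516183
rest100 both [ 444.5 -130.5] 586.6175847339562
```

View pics/g10.png

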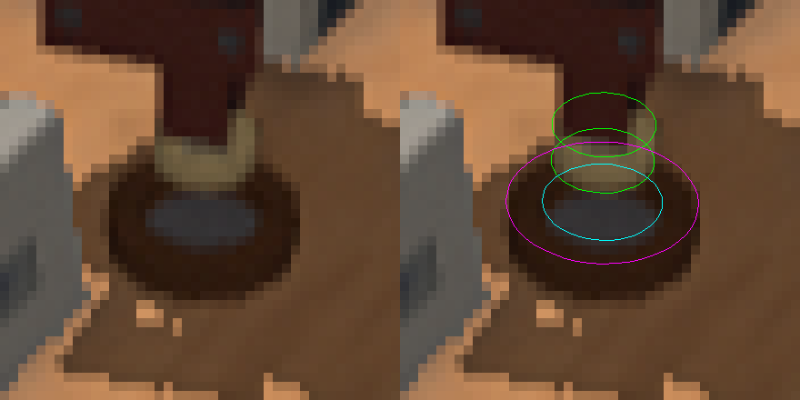

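Aligned: the joint fit gives exactly (444.5, −130.5), and the outlines match. Lower.

Call:
apply_moves(
  targets=[
    {"tx": 0, "ty": 0, "tz": -0.004, "spin": 0},
    {"tx": 0, "ty": 0, "tz": -0.01, "spin": 0},
    {"tx": 0, "ty": 0, "tz": -0.014, "spin": 0},
    {"tx": 0, "ty": 0, "tz": -0.016, "spin": 0},
    {"tx": 0, "ty": 0, "tz": -0.017, "spin": 0},
    {"tx": 0, "ty": 0, "tz": -0.018, "spin": 0},
    {"tx": 0, "ty": 0, "tz": -0.019, "spin": 0},
    {"tx": 0, "ty": 0, "tz": -0.019, "spin": 0},
  ],
)

```text
t: 51.8
ee_pos: [444.5, -130.4, 32.4]
orientation: [-3.108, -0.458, 0.0]
ft_force: [-0.1, 1.0, -0.8]
width: 12.4
grasp_force: 30.0
```

Call:
apply_moves(
  targets=[
    {"tx": 0, "ty": 0, "tz": -0.001, "spin": 0},
    {"tx": 0, "ty": 0, "tz": -0.0025, "spin": 0},
    {"tx": 0, "ty": 0, "tz": -0.004, "spin": 0},
    {"tx": 0, "ty": 0, "tz": -0.0055, "spin": 0},
    {"tx": 0, "ty": 0, "tz": -0.007, "spin": 0},
    {"tx": 0, "ty": 0, "tz": -0.0085, "spin": 0},
    {"tx": 0, "ty": 0, "tz": -0.009, "spin": 0},
    {"tx": 0, "ty": 0, "tz": -0.009, "spin": 0},
  ],
)

```text
t: 52.6
ee_pos: [444.4, -130.4, 23.4]
orientation: [-3.108, -0.457, 0.0]
ft_force: [0.6, -0.1, -0.9]
width: 12.4
grasp_force: 30.0
```

Call:
apply_moves(
  targets=[
    {"tx": 0, "ty": 0, "tz": -0.0003, "spin": 0},
    {"tx": 0, "ty": 0, "tz": -0.0006, "spin": 0},
    {"tx": 0, "ty": 0, "tz": -0.0009, "spin": 0},
    {"tx": 0, "ty": 0, "tz": -0.0012, "spin": 0},
    {"tx": 0, "ty": 0, "tz": -0.0012, "spin": 0},
    {"tx": 0, "ty": 0, "tz": -0.0012, "spin": 0},
    {"tx": 0, "ty": 0, "tz": -0.0012, "spin": 0},
    {"tx": 0, "ty": 0, "tz": -0.0012, "spin": 0},
  ],
)

```text
t: 53.4
ee_pos: [444.6, -130.5, 23.0]
orientation: [3.108, 0.457, 0.001]
ft_force: [-2.2, 0.6, 9.7]
width: 12.7
grasp_force: 30.1
```

Floor contact at the expected height. Release, rise, retreat, then look.

Call:
apply_moves(
  targets=[
    {"tx": 0, "ty": 0, "tz": 0, "spin": 0},
    {"tx": 0, "ty": 0, "tz": 0, "spin": 0},
    {"tx": 0, "ty": 0, "tz": 0, "spin": 0},
    {"tx": 0, "ty": 0, "tz": 0, "spin": 0},
    {"tx": 0, "ty": 0, "tz": 0, "spin": 0},
    {"tx": 0, "ty": 0, "tz": 0, "spin": 0},
    {"tx": 0, "ty": 0, "tz": 0, "spin": 0},
    {"tx": 0, "ty": 0, "tz": 0, "spin": 0},
  ],
  gripper=0.3,
)

```text
t: 54.2
ee_pos: [444.5, -130.4, 22.3]
orientation: [-3.108, -0.457, -0.0]
ft_force: [0.8, -0.3, 0.7]
width: 30.9
grasp_force: 0.0
```

Call:
apply_moves(
  targets=[
    {"tx": 0, "ty": 0, "tz": 0.005, "spin": 0},
    {"tx": 0, "ty": 0, "tz": 0.015, "spin": 0},
    {"tx": 0, "ty": 0, "tz": 0.035, "spin": 0},
    {"tx": 0, "ty": 0, "tz": 0.065, "spin": 0},
    {"tx": -0.01, "ty": 0, "tz": 0.1, "spin": 0},
    {"tx": -0.03, "ty": 0, "tz": 0.13, "spin": 0},
    {"tx": -0.05, "ty": -0.02, "tz": 0.15, "spin": 0},
    {"tx": -0.055, "ty": -0.06, "tz": 0.16, "spin": 0},
  ],
)

```text
t: 55.0
ee_pos: [388.0, -189.4, 184.7]
orientation: [3.107, 0.462, 0.002]
ft_force: [1.0, -0.8, -0.2]
width: 30.4
grasp_force: 0.0
```

Call:
apply_moves(
  targets=[
    {"tx": 0, "ty": -0.04, "tz": 0.01, "spin": 0},
    {"tx": 0, "ty": -0.08, "tz": 0.02, "spin": 0},
    {"tx": 0, "ty": -0.12, "tz": 0.03, "spin": 0},
    {"tx": 0, "ty": -0.16, "tz": 0.04, "spin": 0},
    {"tx": -0.02, "ty": -0.2, "tz": 0.04, "spin": 0},
    {"tx": -0.04, "ty": -0.24, "tz": 0.04, "spin": 0},
    {"tx": -0.06, "ty": -0.28, "tz": 0.04, "spin": 0},
    {"tx": -0.08, "ty": -0.32, "tz": 0.04, "spin": 0},
  ],
)

```text
t: 55.8
ee_pos: [308.3, -511.8, 223.3]
orientation: [3.108, 0.457, 0.001]
ft_force: [0.4, -0.4, 0.8]
width: 30.6
grasp_force: 0.0
```

```bash
python3 - <<'E'
from ov import *
o=ctrl.get_obs(); print(o['t'],o['ee_pos'])
s=ctrl.get_image('scene')[:,:,::-1]; t=ctrl.get_image('top')[:,:,::-1]; d=np.load('i1.npz')
r=20;rows=[]
P=[(432,324.5),(404,177.4),(444.5,-130.5),(390.6,-327)]
for c,im in(('scene',s),('top',t)):
    rows.append(np.hstack([cv2.resize(im[y-r:y+r,x-r:x+r],(195,195),interpolation=3) for x,y in [np.round(proj(c,[[*p,18]])[0]).astype(int) for p in P]]))
cv2.imwrite('pics/f.png',np.vstack(rows))
for n in('stopwatch','pen'):
    for c in('scene','top'): print(n,c,[(np.round(k['uv'],1)) for k in ctrl.pinpoint(n,c)][:1])
E
```

```text
55.8 [ 308.31679083 -511.75744303  223.31396571]
stopwatch scene [array([268.6, 196. ])]
stopwatch top [array([265.2, 203.9])]
pen scene [array([310.2, 173.8])]
pen top [array([317.8, 218.5])]
```

View pics/f.png

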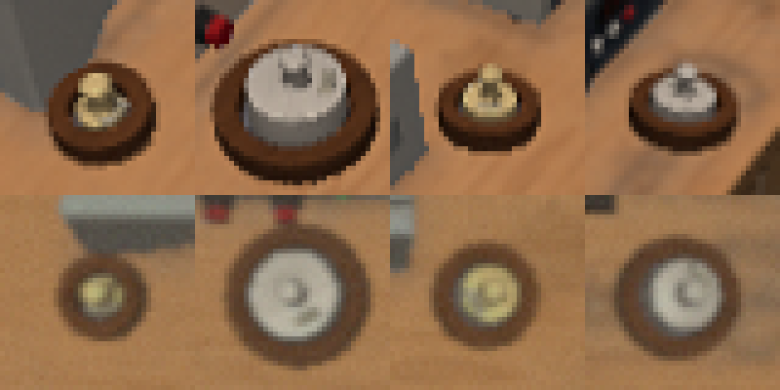

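All four weights stand upright and fully down in their own rests, and the stopwatch and pen are unmoved.

```bash
python3 -c "
from workcell import ctrl
print(ctrl.close_job())"
```

```text
the job is handed in; nothing more can be done
None
```

The job is handed in after about 56 s of robot time: in the final pictures all four weights stand upright and fully down in their own rests, and the stopwatch, pen and pink look-alike were never touched.

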